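# Refit the control of the pitcher warmer

### The job

The pitcher warmer's control was taken apart for cleaning. Lower the black dial plate over the two locating pins in front of the warmer's hot plate until it lies flush on the deck and let it go; then take the red knob, turn it so that the flat in its bore matches the flat of the spindle, push it right onto the spindle and press it in against the spindle's spring as far as it goes. Finish holding it pressed in like that with the fingers, so that a colleague can tighten its set screw; do not let go, and leave the pitcher, the tamper and the hex key as they are.

Things in the scene. Friction and masses are not known exactly. Their poses are not given: they have to be found in the camera images.
- warmer: Pitcher warmer, a low steel box (195 x 130 x 58 mm, fixed) with a round dark hot plate (100 mm across, 7 mm above the deck). Origin: centre of its underside on the counter. Its control is at its -x end, which faces the robot: spindle axis at x = -58 mm, y = 0, hot plate's centre at x = +38 mm. Flat grey deck at z = 58 mm; amber lamp on it at (-78, +51) mm.
- warmer_seat (a point): Point of the deck on the spindle axis, 58 mm above the counter, axes as the warmer's: here the dial plate's origin must come, axes along these. Two upright steel pins, 8 mm thick, 14 mm tall (top 2.5 mm tapered), stand at (x, y) = (-22, +17) and (+22, -11) mm from it. A brass bush nut round the spindle is 21 mm across, 5 mm tall.
- dial_plate: Black plate, 64 (x) x 54 (y) x 12 mm, lying flat; origin: centre of its underside, z up. Central opening 24 mm across for the spindle; two holes 10 mm across at (x, y) = (-22, +17) and (+22, -11) mm, which fit the pins one way only. White scale marks round the opening on its +x half, a white bar near its -x edge. Pick it across its 54 mm width (y).
- spindle_tip (a point): Centre of the brass spindle's top end, 35 mm above the deck when not pressed; z up along the spindle, x points out of its flat. 14 mm thick, one flat 2.5 mm from the axis (D section), edges of the tip bevelled. It turns with light friction (0.015 N m, up to 1.5 rad either way from the warmer's x) and stays as left.
- spindle (a joint): How far the spindle is pushed in, in m: 0 = out, 0.006 = at its stop. A spring returns it: it starts to move at about 2.5 N and reaches the stop at about 10 N.
- knob: Red knob standing on its skirt; origin: centre of the skirt's rim, z up. Round skirt 38 mm across, 18 mm tall; on it a finger bar 34 mm long (x), 12 mm thick (y), up to z = 40 mm. A white pointer line runs from the middle to the bar's +x end. The D-shaped bore below opens at z = 1 mm. It goes on the spindle only with the pointer along the spindle's x.
- knob_seat (a point): Centre of the blind end of the knob's bore, 15 mm above the rim, axes as the knob's; meets the spindle's tip when the knob is fully on (rim then 20 mm over the deck, 14 mm when pressed in). The bore is 15.6 mm across, its flat 3.1 mm from the axis on the +x (pointer) side.
- pitcher: Steel milk pitcher, 107 x 76 x 100 mm, standing behind the work; to be left alone. Origin: centre of its underside.
- tamper: Coffee tamper with a wooden knob on a steel base, 58 mm across, 89 mm tall, standing behind the work; to be left alone. Origin: centre of its underside.
- hex_key: L-shaped dark hex key for the set screw, arms 70 and 24 mm, 5 mm thick, lying on the counter in front of the warmer; to be left alone. Origin: at the middle of its long arm (along x).
- knob_pointer (a point): Outer end of the white pointer line on top of the knob's finger bar, 17 mm from the knob's axis towards its +x, 40 mm above its rim.
There are look-alikes about, which are no part of the job. Of the things that look like the knob, the smaller one is meant.

How it is judged:
On the way, in this order (a step that is already met when the one before it is completed fails the run):
1. the dial plate lies flush on the deck over both pins and is let go (z of dial_plate in the frame of warmer_seat below 0.002 m and horizontal distance between dial_plate and warmer_seat below 0.004 m and angle between the x axis of dial_plate and the x axis of warmer_seat, either way round below 0.1 rad and angle between dial_plate's own z axis and vertical below 0.04 rad and contact force between the fingers and dial_plate below 0.1 N), for 0.2 s.
2. the knob is fully on the spindle, flat to flat (distance between knob_seat and spindle_tip below 0.003 m and angle between the x axis of knob and the x axis of spindle_tip, either way round below 0.4 rad and x of knob_pointer in the frame of spindle_tip above 0.012 m), for 0.1 s.
At the end, for the whole second after the job is handed in: Dial plate flush on the deck over both pins (within 2 mm in height, 4 mm, 0.1 rad); knob fully on the spindle (bore end within 3 mm of its tip), upright, flat to flat; the fingers keep it pressed in (over 2 N, spindle in by over 4.5 of 6 mm) through the last second (all of step 2 and z of dial_plate in the frame of warmer_seat below 0.002 m and horizontal distance between dial_plate and warmer_seat below 0.004 m and angle between the x axis of dial_plate and the x axis of warmer_seat, either way round below 0.1 rad and angle between dial_plate's own z axis and vertical below 0.04 rad and angle between knob's own z axis and vertical below 0.12 rad and value of joint spindle above 0.0045 m and contact force between the fingers and knob above 2 N); the arm keeps its last pose, push and grip.
It fails at once if the pitcher is pushed away or tipped (distance of pitcher from where it was at the start of the episode above 0.03 m or angle between pitcher's own z axis and vertical above 0.4 rad).
It fails at once if the tamper is pushed away or tipped (distance of tamper from where it was at the start of the episode above 0.03 m or angle between tamper's own z axis and vertical above 0.4 rad).
It fails at once if the hex key is pushed away (distance of hex_key from where it was at the start of the episode above 0.03 m).
It also fails if it takes over 62 s, if anything falls off the work surface, if the arm or the gripper's body presses on something with over 40 N, if the wrist force passes 120 N, or if a joint passes its speed limit or range.

### The arm

A 6-joint arm with a two-finger parallel gripper is mounted at the origin on a cart in front of the work surface, level with it; the furniture and walls round the work are solid. World frame = base frame: x ahead of the robot, y to its left, z up, the work surface at z = 0. Lengths are in m, angles in rad, forces in N, time in s.
With the tool pointing down it reaches from about 0.275 to 0.775 m from the base axis. Payload 14.6 kg.
Tool frame: the origin (TCP) lies on the mounting face of the last link; the fingertips stand 173 mm ahead of it and the grasp point (between the pads) lies 155 mm ahead of it; z points along the fingers, y is the direction in which the jaws open and shut (so a half turn about z gives the same grasp; the last joint's range is limited). The gripper opens to 85 mm and grips with 20 to 120 N. Pads are 22 mm wide; open, the fingers measure 114 mm over their backs; the gripper's body (76 mm by 85 mm) begins 54 mm behind the grasp point. The pads swing forward as they close: fully open they stand 13 mm farther back than shut.
Start: joints at [-1.447, 0.263, -0.048, 1.259, 0, 1.415], TCP at [0.144, -0.505, 0.405] pointing down, gripper open.
Joint ranges: [-2.65, 2.65], [-0.89, 1.7], [-1.18, 1.37], [-2.13, 2.11], [-1.35, 1.29], [-3.14, 3.14]. Speed limits (rad/s): [1.89, 1.89, 2.57, 2.79, 3.14, 3.14].

### API

Orientations are given as [roll, pitch, yaw] about the fixed x, y, z axes, in that order (R = Rz(yaw) Ry(pitch) Rx(roll)).
In Python, from rig import monitor, cams, r gives the robot as it stands.
- The arm moves only by the shell command python3 -m pendant 'ROWS' [FORCE]. ROWS is JSON, a list that holds one entry, the list of rows, each a list of 7 numbers: the shift along the tool's x, y, z in m, then the turn, a rotation vector about the tool's x, y, z in rad, then the opening, from 0 (shut) to 1 (fully open). A call has 1 to 20 rows; each row is the pose to reach, as a shift and turn from the pose commanded when the call began, along the tool's axes at that moment; what a row does not reach only later rows make up. A row lasts 1/12 s, in which the tool goes at most 41.7 mm and 7.16 degrees, less where a joint would pass 70% of its speed; a pose out of reach is approached as far as the arm can. A call with a gripper value outside its range is refused whole. The fingers move at their own pace and stop on an object; FORCE is the grip in N (left out, the last holds). Time passes only in rows, so rows that repeat a pose let the fingers close. It gives the time, the measured TCP pose, the force and the opening at its end, in the units of the state.
- monitor.get_obs(): the state, without advancing time (a new reading comes with each control period).
- cams.snapshot(name): name is "scene" or "top"; returns (picture, depth): 480x640x3 uint8, red, green, blue; 480x640 float32, m along the optical axis (not along the pixel's ray), 0 where there is no reading.
- cams.calibration(name): a dict with "intrinsics" (3x3 intrinsics, pixels), "distortion" ([k1, k2, p1, p2, k3] as OpenCV has them; the pictures are not rectified), "R" (3x3) and "t" (3): a world point X has camera coordinates R X + t. Camera axes: x right, y down, z forward; pixel columns grow to the right and rows downward; lengths in m; the calibration is good to about 2 mm. A picture is of the moment at which its call begins. calibration takes no time and is no camera call.
- r.sign_off(): hands the job in, once; it reports no verdict.
The state is a dict: "time": time; "q": joint angles; "joint_velocities": joint speeds; "effort": joint torques, N m; "position": TCP position; "ee_rot": TCP orientation; "force": force on the tool from outside, world axes, zero at the start; "ft_torque": the same for the moment, N m; "finger_gap": opening from 0.0 (shut) to 1.0 (fully open).
Only numpy, scipy, OpenCV 4.12 (cv2) and the standard library are available. Lean on these libraries where they do the work, as an engineer would, in place of code of your own. Each camera call takes 0.05 s, during which the arm holds its last target.

## Working session

There is one attempt and no reset: what is moved stays moved. The work goes in short steps, Python scripts to look and compute and a shell command to move; the robot and the scene stay as the last step left them, time stands still between calls to the robot, and variables do not carry over. Pictures are saved under pics/ and viewed, and the job is handed in when it is done.

```bash
ls; mkdir -p pics
python3 - <<'E'
from rig import monitor, cams, r
import cv2, numpy as np
o=monitor.get_obs(); print({k:np.round(v,4).tolist() for k,v in o.items()})
for n in ("scene","top"):
    p,d=cams.snapshot(n); cv2.imwrite(f"pics/{n}0.png",p[:,:,::-1]); np.save(f"{n}0_d.npy",d)
    c=cams.calibration(n); print(n,{k:np.round(v,4).tolist() for k,v in c.items()})
E
```

```text
pics
{'time': 0.0, 'q': [-1.4473, 0.2635, -0.049, 1.2594, 0.0, 1.4155], 'joint_velocities': [-0.0001, -0.0005, 0.0005, -0.0001, -0.0019, -0.0006], 'effort': [0.0001, -63.7615, 38.457, 0.0137, -0.0001, -0.0], 'position': [0.1445, -0.5046, 0.4042], 'ee_rot': [-3.1405, -0.0002, 0.2788], 'force': [-1.0037, 1.1975, 0.3569], 'ft_torque': [0.0403, 0.0128, 0.0427], 'finger_gap': 0.9991}
scene {'intrinsics': [[447.1904, 0.0, 312.6676], [0.0, 447.1904, 249.903], [0.0, 0.0, 1.0]], 'distortion': [-0.0438, 0.0, 0.0, 0.0, 0.0], 'R': [[0.7394, -0.673, 0.0172], [-0.3061, -0.3588, -0.8818], [0.5996, 0.6467, -0.4713]], 't': [-0.5866, 0.1555, 0.7416]}
top {'intrinsics': [[601.5519, 0.0, 326.6792], [0.0, 601.5519, 239.7425], [0.0, 0.0, 1.0]], 'distortion': [0.0122, 0.0, 0.0, 0.0, 0.0], 'R': [[0.0313, -0.9995, -0.0047], [-0.977, -0.0296, -0.2111], [0.2109, 0.0112, -0.9775]], 't': [-0.2854, 0.5861, 0.9176]}
```

View pics/scene0.png

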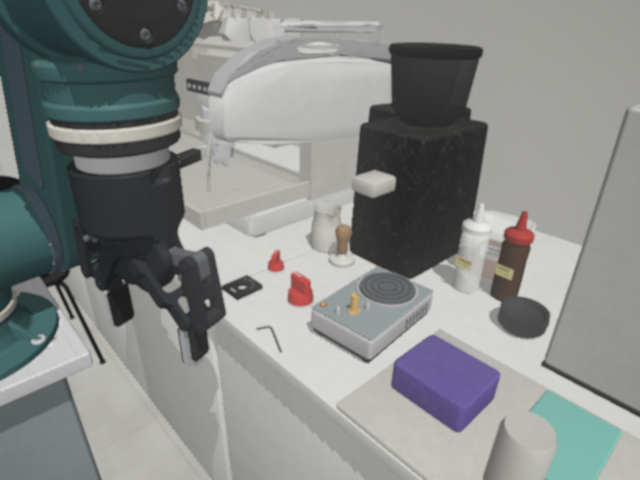

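View pics/top0.png

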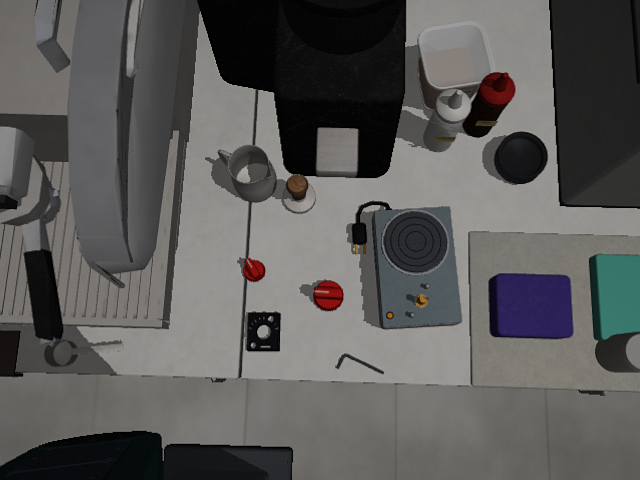

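The top view shows the warmer around (418,265), its spindle at about (421,300), and the dial plate at (264,332). The small red knob is at (254,270), with its larger look-alike at (328,295). The pitcher is at (250,172), the tamper at (299,192) and the hex key at (358,362). Next I'll zoom in.

```bash
cat > h.py <<'E'
import numpy as np, cv2
from rig import monitor, cams, r
def cal(n):
    c=cams.calibration(n); return [np.array(c[k],float) for k in ("intrinsics","distortion","R","t")]
def ray(n,uv):
    K,D,R,t=cal(n); p=cv2.undistortPoints(np.array(uv,float).reshape(-1,1,2),K,D).reshape(-1,2)
    d=np.c_[p,np.ones(len(p))]@R; return -R.T@t, d
def onz(n,uv,z):
    C,d=ray(n,uv); s=(z-C[2])/d[:,2]; return C+d*s[:,None]
def proj(n,X):
    K,D,R,t=cal(n); return cv2.projectPoints(np.array(X,float).reshape(-1,1,3),cv2.Rodrigues(R)[0],t,K,D)[0].reshape(-1,2)
def tri(uv1,uv2):
    C1,d1=ray("scene",[uv1]);C2,d2=ray("top",[uv2]);d1=d1[0]/np.linalg.norm(d1);d2=d2[0]/np.linalg.norm(d2)
    A=np.c_[d1,-d2]; s=np.linalg.lstsq(A,C2-C1,rcond=None)[0]; a=C1+d1*s[0];b=C2+d2*s[1]
    return (a+b)/2,np.linalg.norm(a-b)
def crop(p,x0,y0,w,h,f,fn):
    cv2.imwrite(fn,cv2.resize(p[y0:y0+h,x0:x0+w],None,fx=f,fy=f,interpolation=cv2.INTER_CUBIC))
E
python3 - <<'E'
import cv2
from h import crop
p=cv2.imread("pics/top0.png")
crop(p,360,180,125,160,3.7,"pics/t_w.png".replace("t_w","t_w0"))
crop(p,230,250,125,115,5,"pics/t_k0.png")
E
```

```text
(no output)
```

View pics/t_w0.png

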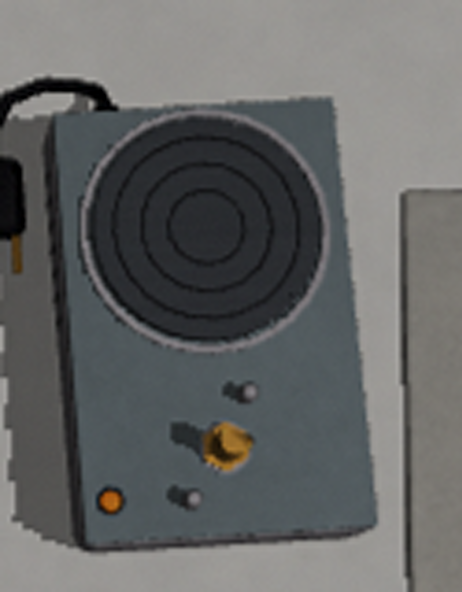

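View pics/t_k0.png

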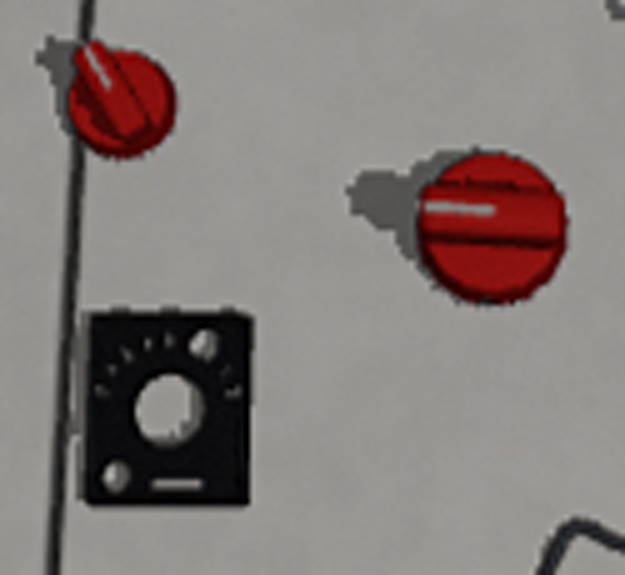

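Both top crops are clear. The plate's scale marks face +x and its holes are at crop (115,475) and (205,345). The small knob's pointer goes up-left. The warmer's pins are at crop (193,497) and (247,392), and its spindle at (228,440). Next I'll measure these.

```bash
cat > m1.py <<'E'
from h import *
p=cv2.imread("pics/top0.png"); hsv=cv2.cvtColor(p,cv2.COLOR_BGR2HSV)
def blob(m,x0,y0,x1,y1):
    mm=np.zeros_like(m); mm[y0:y1,x0:x1]=m[y0:y1,x0:x1]
    c,_=cv2.findContours(mm,cv2.RETR_EXTERNAL,cv2.CHAIN_APPROX_NONE); return max(c,key=cv2.contourArea)
# plate
m=(hsv[...,2]<45).astype(np.uint8)*255
c=blob(m,246,308,284,356); rc=cv2.minAreaRect(c); print("plate rect px",rc)
box=cv2.boxPoints(rc); B=onz("top",box,0.012); print("plate corners",B[:,:2].round(4).tolist(), "ctr",B.mean(0)[:3].round(4))
# holes/opening (bright within)
sub=(hsv[...,2]>90).astype(np.uint8)*255
k=cv2.findContours(sub[308:356,243:286],cv2.RETR_LIST,cv2.CHAIN_APPROX_NONE)[0]
for q in k:
    a=cv2.contourArea(q)
    if 5<a<400:
        (u,v),rr=cv2.minEnclosingCircle(q); u+=243;v+=308; print("hole",round(a),(round(u,1),round(v,1)),round(rr,1),onz("top",[(u,v)],0.012)[0,:2].round(4))
# knobs
red=(((hsv[...,0]<8)|(hsv[...,0]>172))&(hsv[...,1]>150)&(hsv[...,2]>50)).astype(np.uint8)*255
for nm,b in (("small",(240,255,270,290)),("big",(308,275,350,315))):
    c=blob(red,*b); print(nm,cv2.minEnclosingCircle(c),cv2.contourArea(c))
# hot plate
m=(hsv[...,2]<70).astype(np.uint8)*255
c=blob(m,380,205,452,278); e=cv2.fitEllipse(c); print("hot",e,onz("top",[e[0]],0.065)[0].round(4))
E
python3 m1.py
python3 - <<'E'
import cv2
from h import crop
p=cv2.imread("pics/top0.png"); crop(p,400,275,45,45,13,"pics/t_s0.png")
crop(p,240,255,32,32,18,"pics/t_kk0.png")
p=cv2.imread("pics/scene0.png"); crop(p,300,260,140,100,5.5,"pics/s_w0.png")
E
```

```text
plate rect px ((263.0, 331.0), (38.0, 32.0), 90.0)
plate corners [[0.478, -0.1375], [0.4796, -0.1909], [0.4172, -0.1939], [0.4156, -0.1412]] ctr [ 0.4476 -0.1659  0.012 ]
hole 105 (262.3, 331.0) 6.6 [ 0.4474 -0.1647]
hole 10 (270.3, 318.4) 2.4 [ 0.4686 -0.1769]
small ((253.5294189453125, 268.5294189453125), 12.0625) 312.0
big ((327.5384521484375, 295.4615478515625), 15.458588600158691) 575.5
hot ((414.99853515625, 241.62269592285156), (59.885955810546875, 62.96794891357422), 109.17823028564453) [ 0.5952 -0.4104  0.065 ]
```

View pics/t_s0.png

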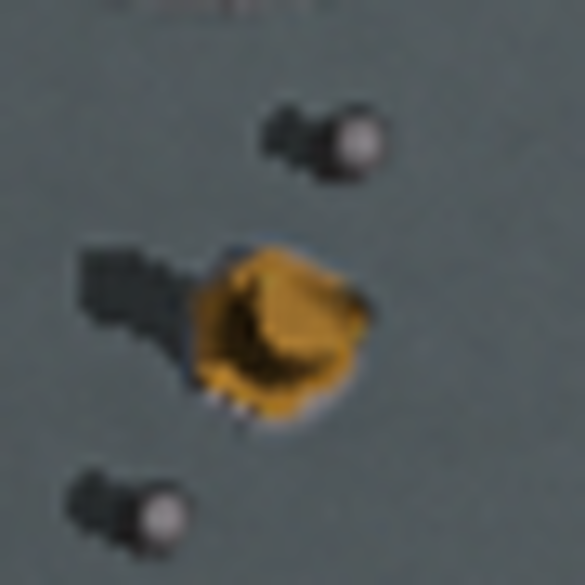

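View pics/t_kk0.png

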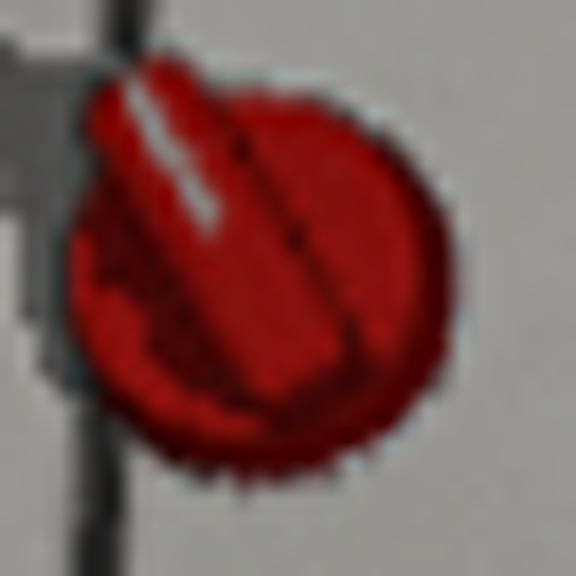

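View pics/s_w0.png

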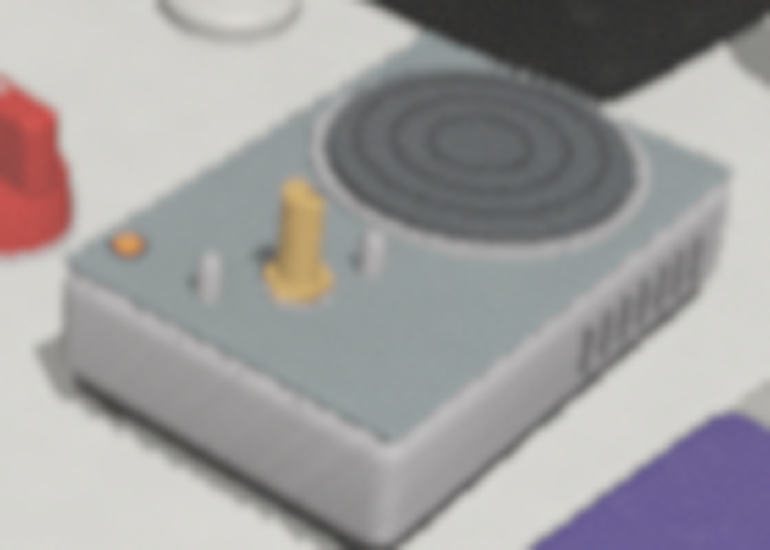

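In the top crop the spindle's tip is the bright patch at crop (263–365, 265–350). A straight dark edge on its upper right runs from about (295,270) to (370,310) and looks like the flat. I'll zoom in further and compute the pin, knob and pointer positions.

```bash
cat > m2.py <<'E'
from h import *
p=cv2.imread("pics/top0.png"); hsv=cv2.cvtColor(p,cv2.COLOR_BGR2HSV); g=cv2.cvtColor(p,cv2.COLOR_BGR2GRAY).astype(float)
def cen(x0,y0,x1,y1,th):
    w=np.clip(g[y0:y1,x0:x1]-th,0,None); ys,xs=np.mgrid[y0:y1,x0:x1]; return (w*xs).sum()/w.sum(),(w*ys).sum()/w.sum()
pb=cen(424,281,431,290,120); pa=cen(409,311,416,319,120)   # pin tops
print("pins px",pa,pb); P=onz("top",[pa,pb],0.072); print(P.round(4))
def fr(Pa,Pb,a=np.array([-.022,.017]),b=np.array([.022,-.011])):
    d=Pb-Pa; yaw=np.arctan2(d[1],d[0])-np.arctan2(*(b-a)[::-1]); R=np.array([[np.cos(yaw),-np.sin(yaw)],[np.sin(yaw),np.cos(yaw)]])
    return (Pa+Pb)/2-R@((a+b)/2),yaw,np.linalg.norm(d)
print("seat from pins",fr(P[0,:2],P[1,:2]),"expect len",np.hypot(.044,.028))
lamp=np.argwhere((hsv[...,0]>8)&(hsv[...,0]<22)&(hsv[...,1]>180)&(hsv[...,2]>150)); lamp=lamp[lamp[:,1]<400]; l=lamp.mean(0)[::-1]; print("lamp",l,onz("top",[l],.060)[0].round(4))
H=onz("top",[(415,241.6)],.065)[0]; S=fr(P[0,:2],P[1,:2])[0]; print("yaw from hot-seat",np.arctan2(*(H[:2]-S)[::-1]),np.linalg.norm(H[:2]-S))
# knob pointer white line
w=(hsv[...,1]<120)&(hsv[...,2]>110); w[:, :]&=False if False else True
ys,xs=np.mgrid[0:480,0:640]; sel=w&(xs>=246)&(xs<=252)&(ys>=259)&(ys<=268)
print(np.argwhere(sel)[:,::-1].tolist())
e=onz("top",[(240+125/18,255+85/18),(240+210/18,255+235/18),(240+180/18,255+60/18),(240+345/18,255+345/18),(240+95/18,255+115/18),(240+270/18,255+410/18)],.040)
print(e.round(4)); 
for a,b in ((1,0),(3,2),(5,4)):
    d=e[a-0]-e[b]; d=-d; print(np.arctan2(d[1],d[0]))
print("bar ctr",e[2:6].mean(0))
c=cv2.resize(p[290:310,412:432],None,fx=28,fy=28,interpolation=cv2.INTER_NEAREST); cv2.imwrite("pics/t_s1.png",c)
q=cv2.imread("pics/scene0.png"); cv2.imwrite("pics/s_s1.png",cv2.resize(q[285:320,340:375],None,fx=16,fy=16,interpolation=cv2.INTER_CUBIC))
for n in ("scene","top"): print(n,"cam",ray(n,[(0,0)])[0].round(3))
E
python3 m2.py
```

```text
pins px (np.float64(412.09090909090907), np.float64(314.1818181818182)) (np.float64(427.3333333333333), np.float64(285.0))
[[ 0.4772 -0.4049  0.072 ]
 [ 0.524  -0.4289  0.072 ]]
seat from pins (array([ 0.50087014, -0.41989576]), np.float64(0.09209005480876747), np.float64(0.05262264527659964)) expect len 0.05215361924162119
lamp [380.36363636 296.68181818] [ 0.5046 -0.3558  0.06  ]
yaw from hot-seat 0.10037504253451737 0.09482439555141989
[[247, 259], [252, 259], [247, 260], [248, 260], [247, 261], [248, 261], [248, 262], [249, 262], [248, 263], [249, 263], [250, 263], [249, 264], [250, 264], [250, 265], [251, 265], [250, 266], [251, 266], [251, 267]]
[[ 0.5616 -0.1362  0.04  ]
 [ 0.5479 -0.1448  0.04  ]
 [ 0.5641 -0.1411  0.04  ]
 [ 0.5381 -0.1577  0.04  ]
 [ 0.5587 -0.1336  0.04  ]
 [ 0.5319 -0.1512  0.04  ]]
0.5612018761775137
0.5691641079738435
0.5811374937424415
bar ctr [ 0.54816586 -0.14589463  0.04      ]
scene cam [ 0.037 -0.819  0.497]
top cam [ 0.388 -0.278  1.019]
```

```bash
sleep 1
```

```text
(no output)
```

View pics/t_s1.png

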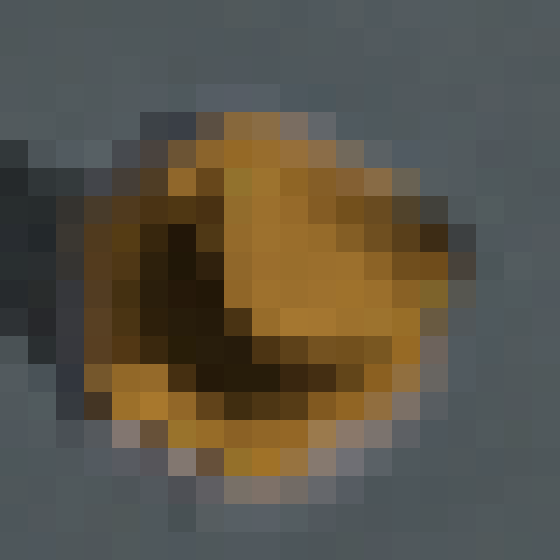

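View pics/s_s1.png

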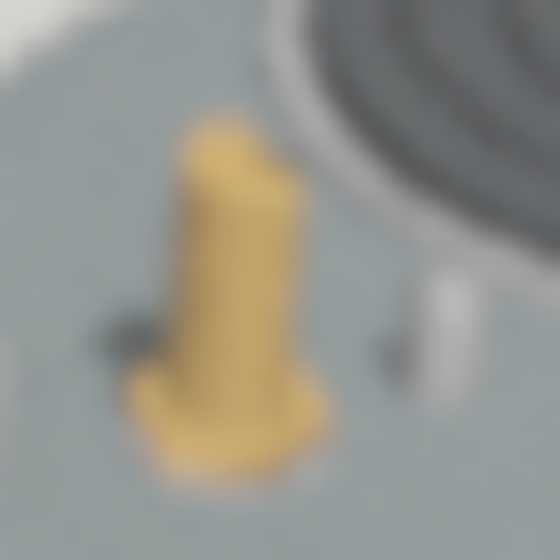

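Run:
```python
from h import *
def yaw(n,a,b,z=.093):
    P=onz(n,[a,b],z); d=P[1]-P[0]; n_=np.array([-d[1],d[0]])
    return P.round(4).tolist(),np.arctan2(n_[1],n_[0]),np.hypot(*d[:2])
o=lambda x,y:(412+x/28-.5,290+y/28-.5)
s=lambda x,y:(340+x/16-.5,285+y/16-.5)
print(yaw("top",o(308,120),o(448,210))); print(yaw("top",o(308,190),o(410,265)))
print(yaw("scene",s(238,120),s(302,182)))
print(yaw("scene",s(230,130),s(270,172)))
for n in("scene","top"):print(proj(n,[[.5009,-.4199,.093],[.5009,-.4199,.058],[.5009,-.4199,.063]]))
# 3D brass pts from depth
p=cv2.imread("pics/top0.png"); hsv=cv2.cvtColor(p,cv2.COLOR_BGR2HSV);d=np.load("top0_d.npy")
K,D,R,t=cal("top")
ys,xs=np.mgrid[290:310,412:432]; uv=np.c_[xs.ravel(),ys.ravel()]; z=d[ys,xs].ravel()
pn=cv2.undistortPoints(uv.astype(float).reshape(-1,1,2),K,D).reshape(-1,2); X=(np.c_[pn,np.ones(len(pn))]*z[:,None]-t)@R
np.set_printoptions(linewidth=200); print((X[:,2]*1000).round().astype(int).reshape(20,20))
top=X[(X[:,2]>.085)]; print(len(top),top.mean(0),top.min(0),top.max(0))
```

```text
([[0.5071, -0.4181, 0.093], [0.5024, -0.4258, 0.093]], np.float64(-0.5525139669649151), np.float64(0.00902417754266816))
([[0.5032, -0.4181, 0.093], [0.4993, -0.4237, 0.093]], np.float64(-0.6168624663766984), np.float64(0.006854608998696019))
([[0.504, -0.4169, 0.093], [0.5006, -0.4288, 0.093]], np.float64(-0.2764554888014711), np.float64(0.012450687077447774))
([[0.502, -0.4176, 0.093], [0.4994, -0.4255, 0.093]], np.float64(-0.31174675190741774), np.float64(0.008301128690070086))
[[354.45957396 293.46482304]
 [353.1539726  311.03263663]
 [353.33720232 308.57215017]]
[[423.69003618 297.82572457]
 [420.34140861 300.38202796]
 [420.80511412 300.02803111]]
[[  57   59   59   58   58   60   57   57   62   57   58   58   62   60   61   58   60   60   61   58]
 [  60   58   59   57   55   55   60   60   58   60   59   57   57   58   57   60   57   58   62   57]
 [  60   58   56   60   58   60   59   58   60   58   58   56   54   60   61   60   58   61   59   62]
 [  58   61   60   61   57   58   61   60   57   54   59   56   58   60   59   61   59   55   60   60]
 [  57   60   61   60   62
[... 1039 characters left out ...]
7   63   68   68   69   62   63   61   62   57   59   59   57   56]
 [  58   60   58   58   60   63   65   64   64   64   63   66   58   58   58   60   58   60   61   57]
 [  61   59   58   55   60   63   60   62   64   63   59   62   61   58   62   62   58   59   59   59]
 [  58   58   59   58   56   59   57   59   58   60   59   59   59   60   58   56   56   59   60   56]
 [  61   57   58   59   58   58   60   56   58   58   59   56   59   57   57   59   59   59   59   54]
 [  58   59   57   59   59   61   57   63   60   57   60   60   59   61   60   57   60   59   59   61]]
55 [ 0.49701974 -0.4158662   0.110125  ] [ 0.38809721 -0.42500942  0.08642571] [ 0.50391736 -0.2781771   1.01932257]
```

```bash
cat > dtip.py <<'E'
from h import *
def cloud(n,d,x0,y0,x1,y1):
    K,D,R,t=cal(n); ys,xs=np.mgrid[y0:y1,x0:x1]; uv=np.c_[xs.ravel(),ys.ravel()].astype(float)
    pn=cv2.undistortPoints(uv.reshape(-1,1,2),K,D).reshape(-1,2)
    return uv,(np.c_[pn,np.ones(len(pn))]*d[ys,xs].ravel()[:,None]-t)@R
if __name__=="__main__":
    for n,box in (("top",(412,290,432,310)),("scene",(345,280,368,315))):
        ds=[]
        for i in range(4):
            p,d=cams.snapshot(n); ds.append(d)
        d=np.median(ds,0); np.save(n+"_dm.npy",d)
        uv,X=cloud(n,d,*box)
        for lo in (.086,.089,.091):
            m=(X[:,2]>lo)&(X[:,2]<.1)
            P=onz(n,uv[m],.093)[:,:2]; c=P.mean(0); w,V=np.linalg.eigh(np.cov(P.T)); v=V[:,0]; v=v*np.sign(v[0])
            print(n,lo,m.sum(),"z",X[m,2].mean().round(4),"cen",c.round(4),"sd",np.sqrt(w).round(4),"min-axis yaw",np.arctan2(v[1],v[0]).round(3))
        im=np.zeros((box[3]-box[1],box[2]-box[0]),int); mm=(X[:,2]*1000).round().astype(int).reshape(im.shape); mm[mm>200]=0
        for r_ in mm: print(" ".join("%3d"%a for a in r_))
E
python3 dtip.py
```

```text
top 0.086 53 z 0.0933 cen [ 0.4992 -0.4185] sd [0.0028 0.0037] min-axis yaw -0.14
top 0.089 52 z 0.0934 cen [ 0.4993 -0.4186] sd [0.0027 0.0038] min-axis yaw -0.171
top 0.091 51 z 0.0935 cen [ 0.4993 -0.4187] sd [0.0027 0.0037] min-axis yaw -0.221
 59  59  58  59  60  59  59  58  59  58  58  60  59  57  59  61  59  57  59  59
 57  60  60  58  59  59  58  58  59  59  59  58  58  58  60  59  59  59  59  60
 59  57  60  60  59  60  60  60  59  58  58  59  57  59  58  60  60  58  59  57
 57  58  59  60  57  59  59  59  59  58  58  60  58  58  58  59  61  57  61  59
 57  59  59  58  59  60  58  64  64  63  59  60  58  59  59  61  57  59  58  58
 57  59  58  58  59  59  63  64  65  64  64  63  59  60  58  59  60  59  59  58
 59  59  59  60  63  63  65  92  92  93  95  93  63  63  58  57  58  58  58  60
 60  60  60  65  63  65  80  92  93  94  93  94  95  93  93  93  59  59  58  60
 60  60  59  62  64  71  84  93  93  93  94  95  94  92  93  94  58  57  59  59
 59  58  61  64  63  74  85  92  95  94  94  94  94  93  94  95  59  60  59  57
 59  60  59  64  64  72  81  89  93  94  95  95  93 
[... 3522 characters left out ...]
  71  71  72  70  63  57  57  57  57  58  57  61  63  64
 56  58  57  62  62  65  68  69  69  69  69  68  68  63  57  57  57  56  57  57  59  61  61
 58  57  57  62  62  64  65  66  67  66  67  67  65  62  62  57  57  57  56  57  58  59  59
 57  57  57  60  62  63  63  65  65  65  65  65  63  62  62  62  57  58  57  57  57  57  58
 58  57  58  58  61  61  62  63  63  63  63  63  62  62  62  60  57  57  57  57  57  58  57
 58  57  57  58  58  61  62  62  62  62  63  62  62  61  59  58  58  57  57  57  57  58  58
 58  57  58  57  58  60  60  61  60  60  61  61  60  59  59  58  58  57  57  58  58  58  57
 58  58  57  57  57  58  59  59  58  59  59  59  58  59  58  57  56  57  57  57  57  57  57
```

The depth is sharp. The flat's edge gives a normal yaw of about -0.27 rad, where the scene view (-0.28 to -0.31) and the top depth boundary (0 to -0.25) roughly agree. Before moving, I'll check clearance to the espresso machine near the knob and get sub-pixel edges for the plate.

Run:
```python
from h import *
from dtip import cloud
d=np.load("top_dm.npy"); uv,X=cloud("top",d,0,0,640,480); ok=d.ravel()>0.1
for z0,z1 in ((.02,.08),(.08,.15),(.15,.25),(.25,.4),(.4,.7)):
    m=ok&(X[:,2]>z0)&(X[:,2]<z1)&(X[:,0]>.3)&(X[:,0]<.72)&(X[:,1]>-.16)
    if m.sum(): 
        Y=X[m]; 
        for x0 in (.35,.45,.5,.55,.6,.65):
            k=(Y[:,0]>x0)&(Y[:,0]<x0+.05)
            if k.sum()>5: print((z0,z1),x0,"min y",np.percentile(Y[k,1],2).round(3),k.sum())
# scene too
d2=np.load("scene_dm.npy"); uv2,X2=cloud("scene",d2,0,0,640,480)
m=(d2.ravel()>.1)&(X2[:,2]>.15)&(X2[:,2]<.6)&(X2[:,0]>.4)&(X2[:,0]<.75)&(X2[:,1]>-.25)&(X2[:,1]<.2)
Y=X2[m]
for x0 in (.4,.45,.5,.55,.6,.65,.7):
    k=(Y[:,0]>x0)&(Y[:,0]<x0+.05)
    if k.sum()>5: print("scene",x0,"min y",np.percentile(Y[k,1],2).round(3),"z",np.percentile(Y[k,2],[2,98]).round(2),k.sum())
# plate depth mask
uv,X=cloud("top",d,240,305,290,360); p=cv2.imread("pics/top0.png")
m=(np.abs(X[:,2]-.012)<.004)
g=cv2.cvtColor(p,cv2.COLOR_BGR2GRAY)[305:360,240:290].ravel()
dark=(g<60)
P=onz("top",uv[dark],.012)[:,:2]; print("dark n",dark.sum(), P.mean(0), P.min(0),P.max(0))
# edges by half-level scanning
G=cv2.cvtColor(p,cv2.COLOR_BGR2GRAY).astype(float)
def edge(line,start):
    for i in range(len(line)-1):
        if (line[i]-75)*(line[i+1]-75)<0: return start+i+(75-line[i])/(line[i+1]-line[i])
Rt=[(edge(G[v,290:270:-1][:],0),v) for v in range(320,345)]
Rt=[(290-e,v) for e,v in Rt if e]
Bt=[(u,360-edge(G[360:340:-1,u],0)) for u in range(254,275)]
for nm,pts in (("right",Rt),("bottom",Bt)):
    Q=onz("top",pts,.012)[:,:2]; vx,vy,x,y=cv2.fitLine(Q.astype(np.float32),cv2.DIST_HUBER,0,.01,.01).ravel(); print(nm,np.arctan2(vy,vx),x,y,Q.mean(0))
```

```text
(0.02, 0.08) 0.35 min y 0.139 114
(0.02, 0.08) 0.5 min y -0.157 101
(0.02, 0.08) 0.55 min y -0.155 96
(0.02, 0.08) 0.6 min y -0.015 44
(0.02, 0.08) 0.65 min y -0.159 486
(0.08, 0.15) 0.45 min y -0.028 4520
(0.08, 0.15) 0.5 min y -0.028 3650
(0.08, 0.15) 0.55 min y -0.028 2266
(0.08, 0.15) 0.6 min y -0.028 1051
(0.08, 0.15) 0.65 min y -0.15 1232
(0.15, 0.25) 0.45 min y 0.094 1084
(0.15, 0.25) 0.5 min y 0.029 1222
(0.15, 0.25) 0.55 min y 0.107 803
(0.15, 0.25) 0.6 min y 0.105 319
(0.15, 0.25) 0.65 min y -0.048 261
(0.25, 0.4) 0.45 min y -0.051 267
(0.25, 0.4) 0.5 min y -0.055 2955
(0.25, 0.4) 0.55 min y -0.057 3018
(0.25, 0.4) 0.6 min y -0.058 3422
(0.25, 0.4) 0.65 min y -0.058 3597
(0.4, 0.7) 0.5 min y -0.055 1212
(0.4, 0.7) 0.55 min y -0.056 3041
(0.4, 0.7) 0.6 min y -0.056 3986
(0.4, 0.7) 0.65 min y -0.057 6505
scene 0.45 min y -0.043 z [0.18 0.36] 249
scene 0.5 min y -0.057 z [0.18 0.41] 2847
scene 0.55 min y -0.058 z [0.19 0.43] 3193
scene 0.6 min y -0.059 z [0.16 0.45] 2460
scene 0.65 min y -0.059 z [0.22 0.45] 2201
scene 0.7 min y -0.247 z [0.2  0.48] 2984
dark n 1156 [ 0.44692973 -0.16287202] [ 0.40075723 -0.19392585] [ 0.48947466 -0.12970655]
right 0.0323086 0.44515246 -0.19356515 [ 0.44662743 -0.19351782]
bottom -1.5413351 0.4150702 -0.16681577 [ 0.41514209 -0.16928648]
```

```bash
python3 -m pendant '[[[0.032,-0.020,0.01,0,0,0.02,1],[0.064,-0.040,0.02,0,0,0.04,1],[0.096,-0.060,0.035,0,0,0.06,1],[0.128,-0.081,0.05,0,0,0.08,1],[0.160,-0.101,0.065,0,0,0.10,1],[0.192,-0.121,0.08,0,0,0.12,1],[0.224,-0.141,0.095,0,0,0.14,1],[0.256,-0.162,0.11,0,0,0.16,1],[0.288,-0.182,0.12,0,0,0.18,1],[0.320,-0.202,0.13,0,0,0.20,1],[0.352,-0.222,0.14,0,0,0.22,1],[0.375,-0.236,0.15,0,0,0.24,1],[0.3846,-0.2424,0.154,0,0,0.248,1],[0.3846,-0.2424,0.154,0,0,0.248,1],[0.3846,-0.2424,0.154,0,0,0.248,1],[0.3846,-0.2424,0.154,0,0,0.248,1]]]'
python3 - <<'E'
from h import *
o=monitor.get_obs(); print({k:np.round(v,4).tolist() for k,v in o.items()})
p,d=cams.snapshot("scene"); cv2.imwrite("pics/s1.png",p[:,:,::-1])
p,d=cams.snapshot("top"); cv2.imwrite("pics/t1.png",p[:,:,::-1])
E
```

```text
time: 1.83
position: [0.4472, -0.1663, 0.2509]
ee_rot: [3.141, -0.0, 0.031]
force: [0.8, -0.3, -0.2]
finger_gap: 1.0
{'time': 1.8333, 'q': [-0.527, 0.2878, -0.462, 0.8208, -0.0002, 2.5838], 'joint_velocities': [-0.0147, -0.0071, 0.0007, -0.0016, 0.0014, 0.0037], 'effort': [1.6316, -58.7193, 31.8077, -0.0303, 0.0377, 0.0303], 'position': [0.4472, -0.1663, 0.2509], 'ee_rot': [3.1413, -0.0001, 0.0308], 'force': [0.7756, -0.2957, -0.2004], 'ft_torque': [-0.0179, -0.0451, -0.0268], 'finger_gap': 1.0002}
```

View pics/s1.png

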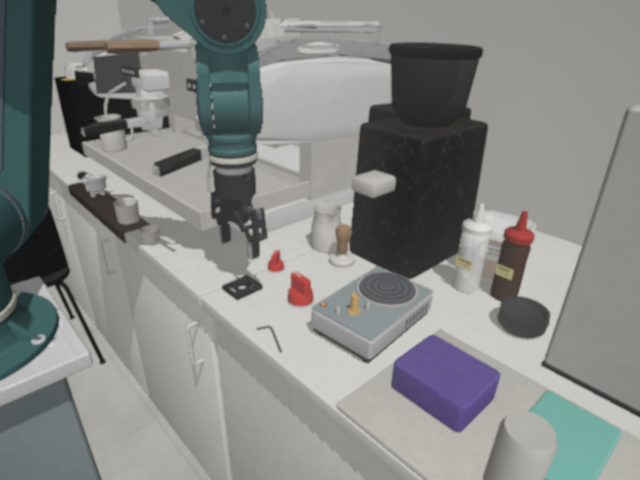

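The arm is over the plate, which sits at scene (242,287) with the gripper directly above it. Next I'll descend and grip it.

```bash
python3 -m pendant '[[[0,0,0.02,0,0,0,0.85],[0,0,0.04,0,0,0,0.85],[0,0,0.055,0,0,0,0.85],[0,0,0.065,0,0,0,0.85],[0,0,0.072,0,0,0,0.85],[0,0,0.078,0,0,0,0.85],[0,0,0.078,0,0,0,0.85],[0,0,0.078,0,0,0,0.85]]]' 30
python3 - <<'E'
from h import *
p,d=cams.snapshot("scene"); crop(p[:,:,::-1],190,200,110,110,5,"pics/s2.png")
p,d=cams.snapshot("top"); crop(p[:,:,::-1],210,270,110,110,5,"pics/t2.png")
E
```

```text
time: 2.6
position: [0.4475, -0.1662, 0.1729]
ee_rot: [3.141, -0.0, 0.03]
force: [-0.6, -0.4, 0.4]
finger_gap: 0.848
```

View pics/s2.png

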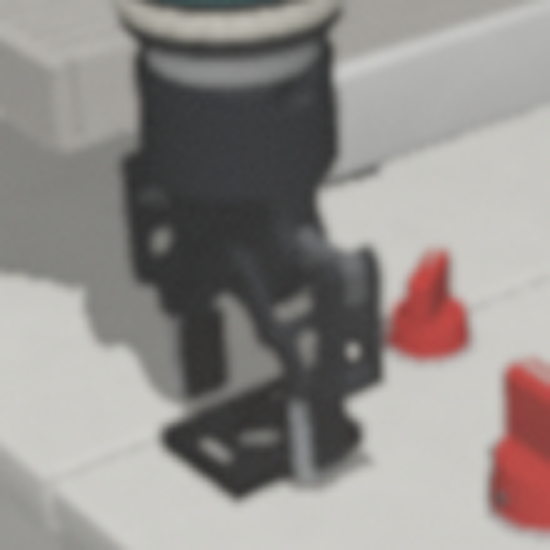

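View pics/t2.png

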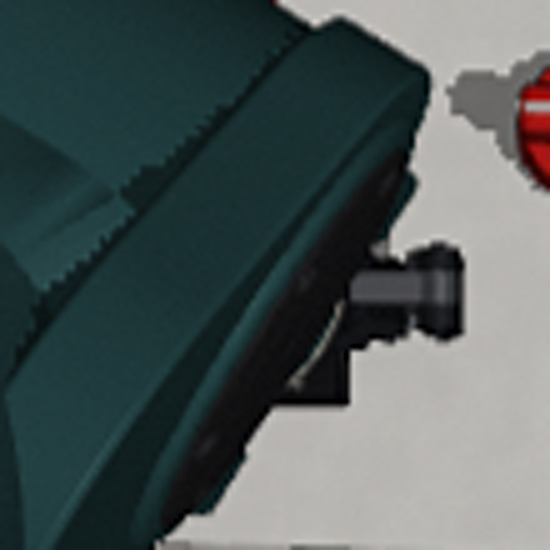

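The fingers straddle the plate, with the tips a few mm above the counter in the scene crop. The arm blocks the top view of this spot. Now I'll close and lift.

```bash
python3 -m pendant '[[[0,0,0.0015,0,0,0,0.8],[0,0,0.0015,0,0,0,0.6],[0,0,0.0015,0,0,0,0.5],[0,0,0.0015,0,0,0,0.5],[0,0,0.0015,0,0,0,0.5],[0,0,0.0015,0,0,0,0.5],[0,0,0.0015,0,0,0,0.5]]]' 40
python3 -m pendant '[[[0,0,-0.01,0,0,0,0.5],[0,0,-0.03,0,0,0,0.5],[0,0,-0.06,0,0,0,0.5],[0,0,-0.10,0,0,0,0.5],[0,0,-0.13,0,0,0,0.5],[0,0,-0.15,0,0,0,0.5],[0,0,-0.15,0,0,0,0.5]]]' 40
python3 - <<'E'
from h import *
p,d=cams.snapshot("scene"); crop(p[:,:,::-1],180,130,130,130,4.5,"pics/s3.png")
E
```

```text
time: 3.28
position: [0.4476, -0.1659, 0.1716]
ee_rot: [3.141, -0.001, 0.031]
force: [-1.3, 0.8, 6.8]
finger_gap: 0.618
time: 3.87
position: [0.4482, -0.1662, 0.3251]
ee_rot: [3.138, -0.005, 0.031]
force: [0.1, -0.6, -0.1]
finger_gap: 0.617
```

View pics/s3.png

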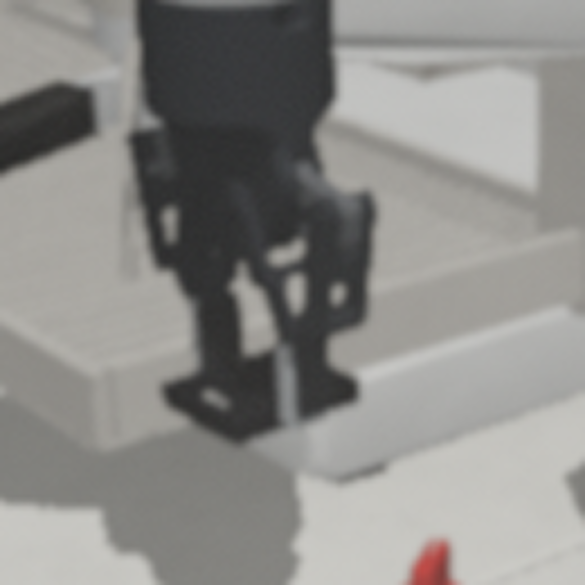

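The plate is gripped and level in the scene crop. The 6.8 N at closing means the tips just touched the counter, so they're level with the plate's underside. Next I'll carry it over to the seat.

```bash
python3 -m pendant '[[[0.005,0.030,0,0,0,-0.01,0.5],[0.010,0.060,0,0,0,-0.02,0.5],[0.015,0.090,0,0,0,-0.03,0.5],[0.020,0.120,0.005,0,0,-0.04,0.5],[0.025,0.150,0.010,0,0,-0.05,0.5],[0.030,0.180,0.020,0,0,-0.06,0.5],[0.035,0.210,0.03,0,0,-0.065,0.5],[0.042,0.240,0.04,0,0,-0.065,0.5],[0.0446,0.2551,0.05,0,0,-0.065,0.5],[0.0446,0.2551,0.05,0,0,-0.065,0.5],[0.0446,0.2551,0.05,0,0,-0.065,0.5],[0.0446,0.2551,0.05,0,0,-0.065,0.5]]]'
python3 - <<'E'
from h import *
o=monitor.get_obs(); print(o["position"],o["ee_rot"],o["finger_gap"])
p,d=cams.snapshot("scene"); cv2.imwrite("pics/s4f.png",p[:,:,::-1]); crop(p[:,:,::-1],290,200,140,140,4.2,"pics/s4.png");np.save("s4d.npy",d)
p,d=cams.snapshot("top"); cv2.imwrite("pics/t4f.png",p[:,:,::-1]);crop(p[:,:,::-1],340,200,150,150,4,"pics/t4.png");np.save("t4d.npy",d)
E
```

```text
time: 4.92
position: [0.4997, -0.4188, 0.2705]
ee_rot: [-3.14, 0.001, 0.096]
force: [0.3, 0.2, 0.2]
finger_gap: 0.617
[ 0.49972844 -0.41880515  0.27049454] [-3.14024747e+00  8.62922467e-04  9.59389350e-02] 0.6171748605224808
```

View pics/s4.png

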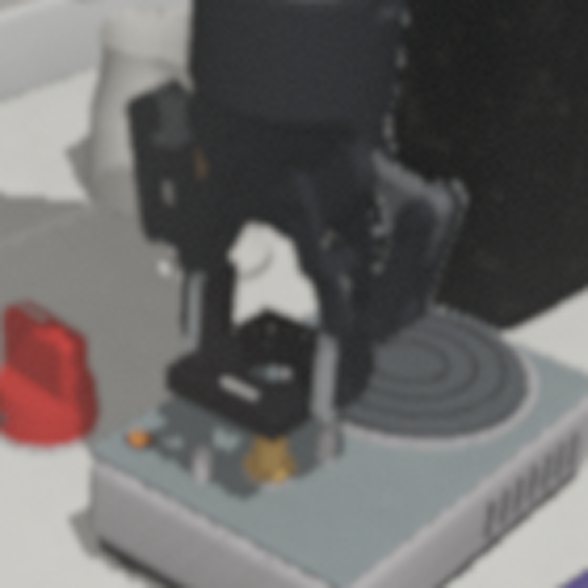

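View pics/t4.png

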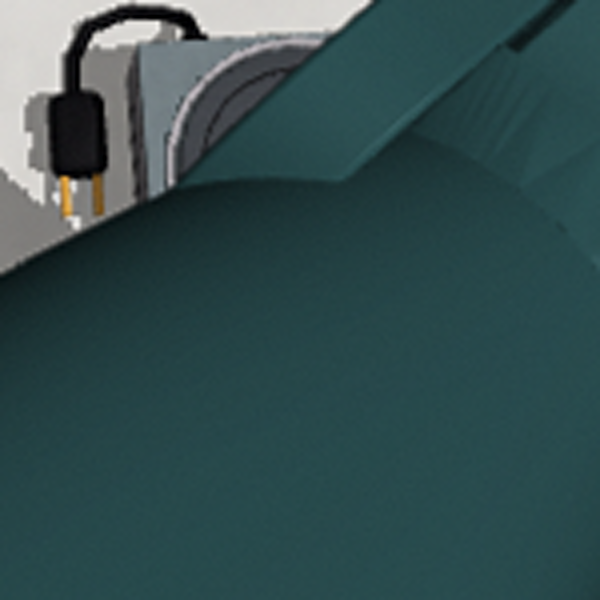

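The arm hides the top view here. In the scene crop the plate's front face runs from (170,390) to (300,435), the white bar is at (238,388) and the opening at (272,372). I'll compare the plate's corners with the pins in this same camera.

Run:
```python
from h import *
p=cv2.imread("pics/s4f.png"); crop(p,322,262,62,50,12.5,"pics/s4z.png")
p=cv2.imread("pics/scene0.png"); crop(p,325,280,60,45,12.5,"pics/s0z.png")
```

```text
(no output)
```

View pics/s4z.png

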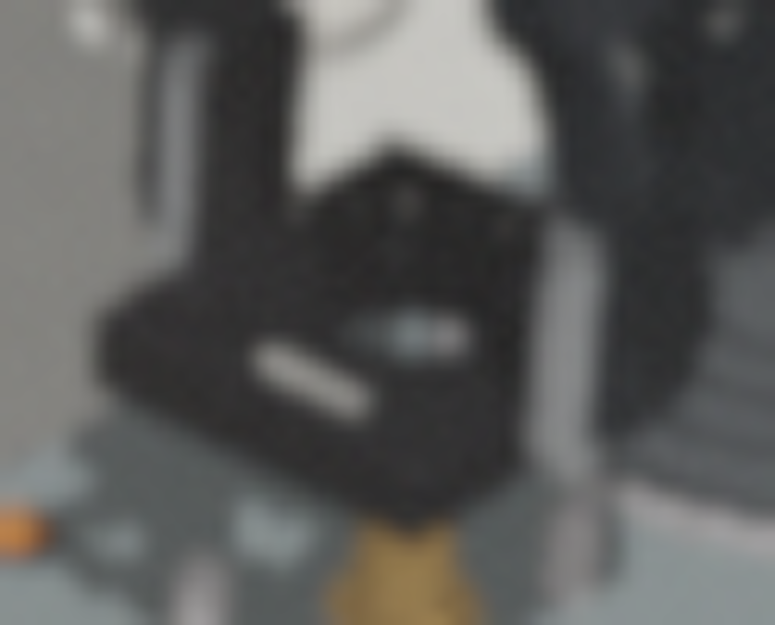

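View pics/s0z.png

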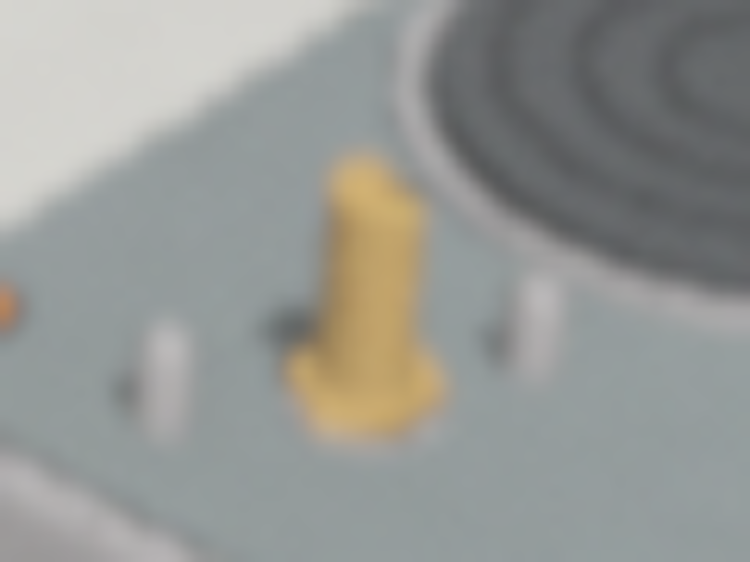

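Run:
```python
from h import *
R=lambda a:np.array([[np.cos(a),-np.sin(a)],[np.sin(a),np.cos(a)]])
S=np.array([.5007,-.4198]); a=.096
def w(xy,z,c=S,y=a): return np.r_[c+R(y)@np.array(xy),z]
pr=proj("scene",[w((-.022,.017),.072),w((-.022,.017),.058),w((.022,-.011),.072),w((.022,-.011),.058)])
print("pins pred\n",pr.round(1),"\nmeas A(337.9,305.9)-(337.7,313.9) B(367.7,301.9)-(366.9,309.3)")
c=np.array([.4997,-.4188]); zb=.2705-.1716
print("plate pred",proj("scene",[w((-.032,-.027),zb,c),w((-.032,.027),zb,c),w((-.032,.027),zb+.012,c),w((.032,.027),zb+.012,c)]).round(1),"\n meas (354.5,303.9),(329.9,291.5),(329.9,287.5),(353.1,272.7)")
# px->mm sensitivities at these depths
for X in (w((0,0),.06),w((0,0),.1)):
    b=proj("scene",[X])[0]; print([ (proj("scene",[X+d])[0]-b).round(3).tolist() for d in ([.001,0,0],[0,.001,0],[0,0,.001])])
A=onz("scene",[(337.9,305.9),(367.7,301.9)],.072);print(A.round(4)); A=onz("scene",[(337.7,313.9),(366.9,309.3)],.058);print(A.round(4))
```

```text
pins pred
 [[337.1 305.6]
 [336.7 312.6]
 [366.8 301.2]
 [366.2 308.1]] 
meas A(337.9,305.9)-(337.7,313.9) B(367.7,301.9)-(366.9,309.3)
plate pred [[354.9 305.4]
 [328.2 292. ]
 [328.4 285.7]
 [353.  270.8]] 
 meas (354.5,303.9),(329.9,291.5),(329.9,287.5),(353.1,272.7)
[[0.412, -0.233], [-0.439, -0.267], [0.037, -0.492]]
[[0.422, -0.222], [-0.452, -0.257], [0.038, -0.519]]
[[ 0.4776 -0.4064  0.072 ]
 [ 0.5232 -0.4309  0.072 ]]
[[ 0.4758 -0.4086  0.058 ]
 [ 0.5219 -0.4317  0.058 ]]
```

Both cameras and the arm agree to within about 0.5 mm once shifted by (+1,-1) mm. I'll correct the position and lower it to just above the pins.

```bash
python3 -m pendant '[[[0.0009,0.0011,0,0,0,0,0.5],[0.0009,0.0011,0.008,0,0,0,0.5],[0.0009,0.0011,0.016,0,0,0,0.5],[0.0009,0.0011,0.022,0,0,0,0.5],[0.0009,0.0011,0.022,0,0,0,0.5],[0.0009,0.0011,0.022,0,0,0,0.5],[0.0009,0.0011,0.022,0,0,0,0.5]]]'
python3 - <<'E'
from h import *
o=monitor.get_obs(); print(o["position"].round(5) if hasattr(o["position"],'round') else o["position"],o["ee_rot"],o["force"])
p,d=cams.snapshot("scene"); cv2.imwrite("pics/s5f.png",p[:,:,::-1]); crop(p[:,:,::-1],310,260,85,70,9,"pics/s5.png")
E
```

```text
time: 5.6
position: [0.501, -0.4205, 0.2492]
ee_rot: [-3.142, 0.0, 0.096]
force: [-0.8, -1.1, -0.6]
finger_gap: 0.62
[ 0.50096 -0.4205   0.24919] [-3.14153660e+00  1.63100436e-06  9.57622712e-02] [-0.84620708 -1.07452288 -0.60450084]
```

View pics/s5.png

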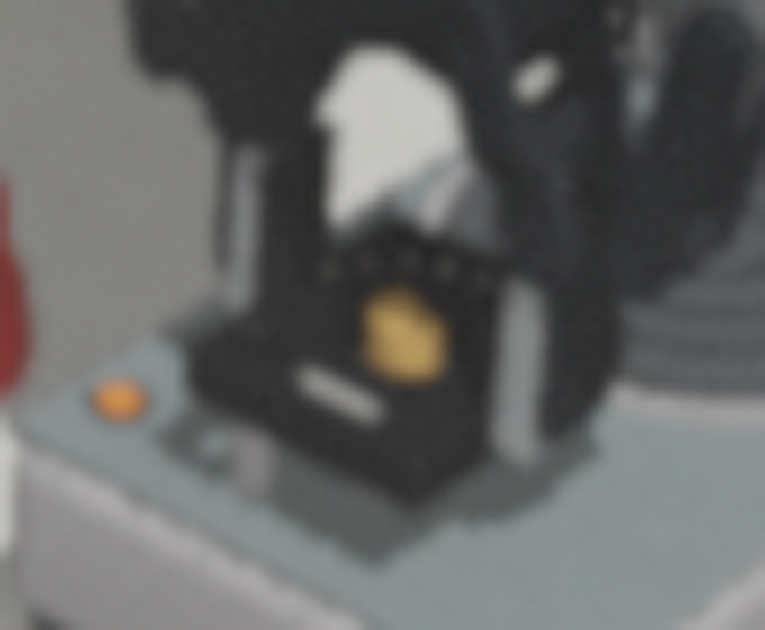

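The spindle shows through the plate's opening at crop (405,340), and the near pin is just under the front-left corner at (250,460). I'll lower it slowly while watching the force.

```bash
python3 -m pendant '[[[-0.0003,-0.0007,0.003,0,0,0,0.5],[-0.0003,-0.0007,0.005,0,0,0,0.5],[-0.0003,-0.0007,0.006,0,0,0,0.5],[-0.0003,-0.0007,0.007,0,0,0,0.5],[-0.0003,-0.0007,0.008,0,0,0,0.5],[-0.0003,-0.0007,0.009,0,0,0,0.5],[-0.0003,-0.0007,0.0095,0,0,0,0.5]]]'
```

```text
time: 6.23
position: [0.5006, -0.4198, 0.2395]
ee_rot: [-3.141, 0.0, 0.096]
force: [-0.3, 0.2, -0.9]
finger_gap: 0.621
```

Run:
```python
from rig import monitor
o=monitor.get_obs(); print(o["position"],o["force"],o["ft_torque"])
```

```text
[ 0.50057584 -0.41980011  0.23952728] [-0.27230643  0.20444333 -0.88611975] [-0.03034015 -0.00695946 -0.04205417]
```

The plate is 4 mm past the pin tops with no force, so both pins have entered. I'll continue down.

```bash
python3 -m pendant '[[[0,0,0.002,0,0,0,0.5],[0,0,0.004,0,0,0,0.5],[0,0,0.006,0,0,0,0.5],[0,0,0.0075,0,0,0,0.5],[0,0,0.0085,0,0,0,0.5],[0,0,0.009,0,0,0,0.5],[0,0,0.009,0,0,0,0.5]]]'
```

```text
time: 6.82
position: [0.5006, -0.4198, 0.2306]
ee_rot: [-3.141, 0.0, 0.096]
force: [0.2, -0.4, -0.2]
finger_gap: 0.622
```

```bash
python3 -m pendant '[[[0,0,0.0005,0,0,0,0.5],[0,0,0.001,0,0,0,0.5],[0,0,0.001,0,0,0,0.5]]]'; python3 -m pendant '[[[0,0,0.0005,0,0,0,0.5],[0,0,0.001,0,0,0,0.5],[0,0,0.001,0,0,0,0.5]]]'
```

```text
time: 7.07
position: [0.5006, -0.4198, 0.2298]
ee_rot: [3.141, -0.0, 0.096]
force: [-0.0, -0.7, -0.7]
finger_gap: 0.621
time: 7.32
position: [0.5006, -0.4197, 0.2296]
ee_rot: [3.141, -0.0, 0.096]
force: [-3.7, 2.7, 12.1]
finger_gap: 0.617
```

It's on the deck with 12 N of contact. I'll release it with a modest opening and rise straight up.

```bash
python3 -m pendant '[[[0,0,-0.0005,0,0,0,0.66],[0,0,-0.0005,0,0,0,0.72],[0,0,-0.001,0,0,0,0.76],[0,0,-0.001,0,0,0,0.76],[0,0,-0.001,0,0,0,0.76],[0,0,-0.001,0,0,0,0.76]]]'; python3 -m pendant '[[[0,0,-0.005,0,0,0,0.76],[0,0,-0.015,0,0,0,0.76],[0,0,-0.03,0,0,0,0.76],[0,0,-0.06,0,0,0,0.76],[0,0,-0.09,0,0,0,0.76],[0,0,-0.11,0,0,0,0.76],[0,0,-0.11,0,0,0,0.76]]]'
python3 - <<'E'
from h import *
p,d=cams.snapshot("scene"); cv2.imwrite("pics/s6f.png",p[:,:,::-1]); np.save("s6d.npy",d); crop(p[:,:,::-1],310,260,85,70,9,"pics/s6.png")
E
```

```text
time: 7.82
position: [0.5006, -0.4198, 0.2296]
ee_rot: [-3.141, 0.0, 0.096]
force: [0.4, -0.1, -0.0]
finger_gap: 0.762
time: 8.4
position: [0.501, -0.4202, 0.3452]
ee_rot: [3.136, -0.004, 0.096]
force: [0.1, -1.0, 0.2]
finger_gap: 0.761
```

View pics/s6.png

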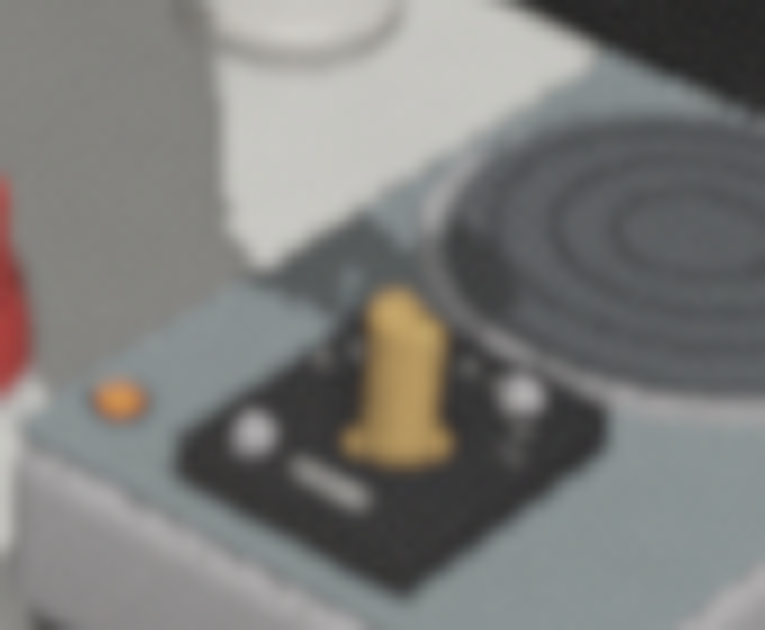

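The plate lies flush with both pins showing through it, at crop (253,433) and (520,393), and the spindle is centred in the opening. Now to the small knob.

```bash
python3 -m pendant '[[[0.008,-0.03,0,0,0,-0.05,0.76],[0.016,-0.06,0,0,0,-0.10,0.76],[0.024,-0.09,0,0,0,-0.16,0.76],[0.032,-0.12,0.005,0,0,-0.22,0.7],[0.040,-0.15,0.010,0,0,-0.28,0.7],[0.048,-0.18,0.015,0,0,-0.34,0.7],[0.056,-0.21,0.02,0,0,-0.40,0.6],[0.064,-0.24,0.03,0,0,-0.45,0.6],[0.0733,-0.2685,0.045,0,0,-0.474,0.6],[0.0733,-0.2685,0.045,0,0,-0.474,0.6],[0.0733,-0.2685,0.045,0,0,-0.474,0.6],[0.0733,-0.2685,0.045,0,0,-0.474,0.6]]]'
python3 - <<'E'
from h import *
o=monitor.get_obs(); print(o["position"],o["ee_rot"],o["finger_gap"],o["q"])
p,d=cams.snapshot("scene"); cv2.imwrite("pics/s7f.png",p[:,:,::-1]); crop(p[:,:,::-1],230,170,100,120,5,"pics/s7.png");np.save("s7d.npy",d)
p,d=cams.snapshot("top"); cv2.imwrite("pics/t7f.png",p[:,:,::-1]);crop(p[:,:,::-1],400,275,45,45,13,"pics/t7.png");np.save("t7d.npy",d)
E
```

```text
time: 9.45
position: [0.5478, -0.1457, 0.2947]
ee_rot: [-3.142, 0.0, 0.57]
force: [0.1, -0.7, -0.3]
finger_gap: 0.602
[ 0.54783982 -0.14573012  0.29469745] [-3.14153970e+00  3.07377756e-04  5.69795529e-01] 0.6015078702150143 [-4.03674833e-01  3.88316850e-01 -1.66646604e-01  1.01604954e+00
 -2.24368492e-04  2.16812232e+00]
```

View pics/s7.png

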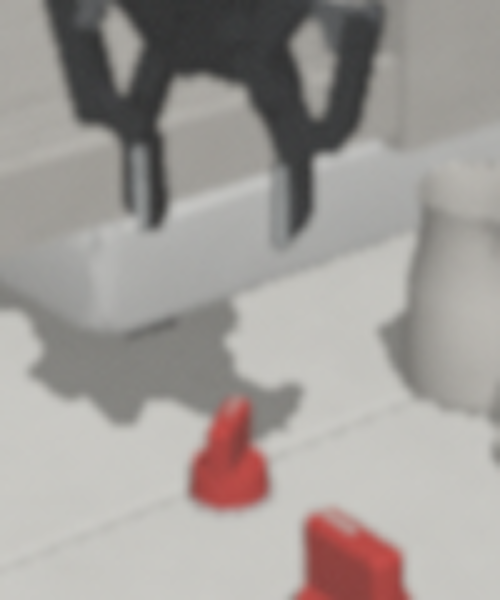

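View pics/t7.png

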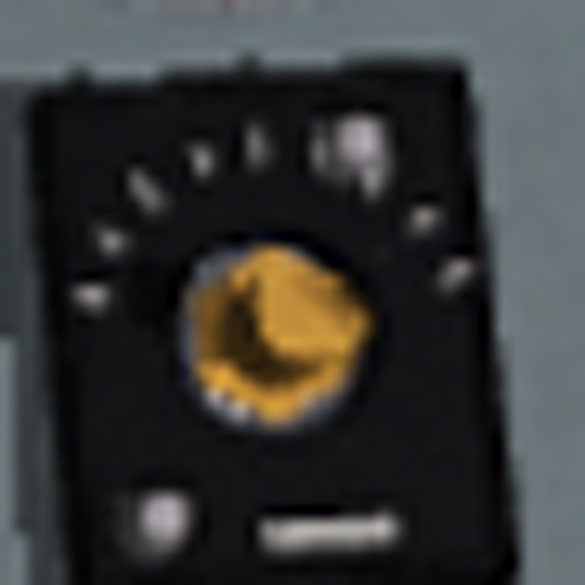

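The gripper stands above the small knob at scene crop (230,455). The top crop shows the plate well seated, with the pin tops in its holes. Checking where the D's corners should appear gives a flat yaw of about -0.3. Next I'll descend onto the knob's bar.

```bash
python3 -m pendant '[[[0,0,0.02,0,0,0,0.5],[0,0,0.045,0,0,0,0.5],[0,0,0.065,0,0,0,0.5],[0.0003,0,0.08,0,0,0,0.5],[0.0003,0,0.09,0,0,0,0.5],[0.0003,0,0.0985,0,0,0,0.5],[0.0003,0,0.0985,0,0,0,0.5],[0.0003,0,0.0985,0,0,0,0.5]]]' 40
python3 - <<'E'
from h import *
o=monitor.get_obs(); print(o["position"],o["ee_rot"],o["force"])
p,d=cams.snapshot("scene"); cv2.imwrite("pics/s8f.png",p[:,:,::-1]); crop(p[:,:,::-1],240,210,70,70,8,"pics/s8.png")
E
```

```text
time: 10.22
position: [0.5482, -0.1457, 0.1965]
ee_rot: [3.141, -0.0, 0.569]
force: [0.5, -0.7, -0.3]
finger_gap: 0.502
[ 0.54822543 -0.14573757  0.19650514] [ 3.14143162e+00 -1.02471066e-04  5.69280691e-01] [ 0.49748094 -0.66926935 -0.33576976]
```

View pics/s8.png

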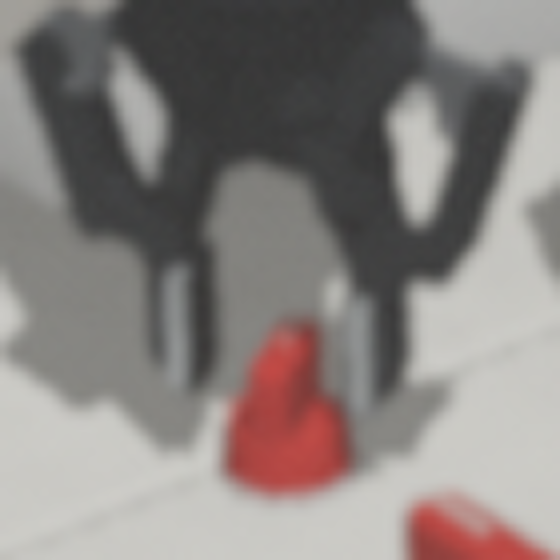

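The bar at crop (290,380) is centred between the fingers (205 to 345). Next I'll close and lift.

```bash
python3 -m pendant '[[[0,0,0,0,0,0,0.3],[0,0,0,0,0,0,0.15],[0,0,0,0,0,0,0],[0,0,0,0,0,0,0],[0,0,0,0,0,0,0],[0,0,0,0,0,0,0],[0,0,0,0,0,0,0],[0,0,0,0,0,0,0]]]' 50
python3 -m pendant '[[[0,0,-0.005,0,0,0,0],[0,0,-0.02,0,0,0,0],[0,0,-0.05,0,0,0,0],[0,0,-0.08,0,0,0,0],[0,0,-0.10,0,0,0,0],[0,0,-0.10,0,0,0,0]]]'
python3 - <<'E'
from h import *
o=monitor.get_obs(); print(o["position"],o["ee_rot"],o["force"])
p,d=cams.snapshot("scene"); cv2.imwrite("pics/s9f.png",p[:,:,::-1]); crop(p[:,:,::-1],235,150,80,90,7,"pics/s9.png")
E
```

```text
time: 10.93
position: [0.5483, -0.1453, 0.1969]
ee_rot: [3.141, -0.001, 0.57]
force: [-0.4, 0.4, 6.2]
finger_gap: 0.125
time: 11.43
position: [0.5489, -0.1456, 0.3005]
ee_rot: [3.137, -0.003, 0.57]
force: [0.9, -0.7, -1.7]
finger_gap: 0.127
[ 0.54888618 -0.14563389  0.30054846] [ 3.13662426 -0.00332942  0.56989861] [ 0.91810438 -0.72548108 -1.722883  ]
```

View pics/s9.png

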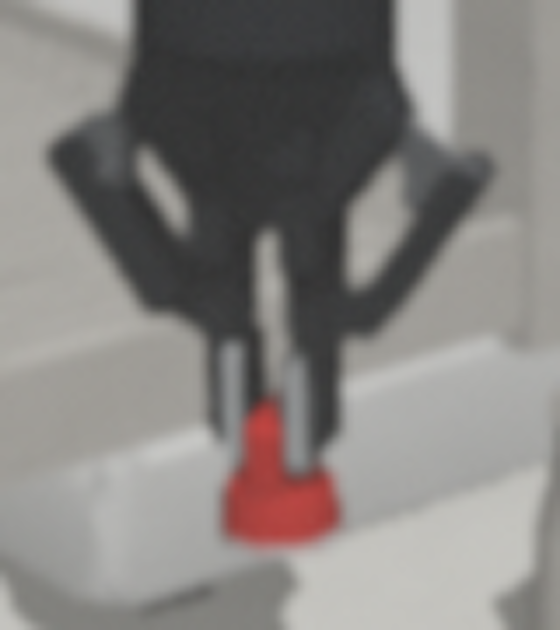

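The knob is held upright by its bar, with its rim 197 mm below the TCP. I'll carry it over the spindle while turning to yaw -0.30.

```bash
python3 -m pendant '[[[-0.012,0.013,-0.01,0,0,0.06,0],[-0.030,0.032,-0.02,0,0,0.14,0],[-0.050,0.055,-0.02,0,0,0.24,0],[-0.070,0.077,-0.02,0,0,0.34,0],[-0.090,0.099,-0.02,0,0,0.44,0],[-0.110,0.120,-0.02,0,0,0.54,0],[-0.130,0.142,-0.02,0,0,0.64,0],[-0.150,0.164,-0.02,0,0,0.74,0],[-0.168,0.184,-0.02,0,0,0.82,0],[-0.182,0.199,-0.02,0,0,0.87,0],[-0.188,0.2051,-0.02,0,0,0.87,0],[-0.188,0.2051,-0.02,0,0,0.87,0],[-0.188,0.2051,-0.02,0,0,0.87,0],[-0.188,0.2051,-0.02,0,0,0.87,0],[-0.188,0.2051,-0.02,0,0,0.87,0]]]'
python3 - <<'E'
from h import *
o=monitor.get_obs(); print(o["position"],o["ee_rot"],o["force"])
p,d=cams.snapshot("scene"); cv2.imwrite("pics/s10f.png",p[:,:,::-1]); crop(p[:,:,::-1],320,225,70,90,6.6,"pics/s10.png");np.save("s10d.npy",d)
p,d=cams.snapshot("top"); cv2.imwrite("pics/t10f.png",p[:,:,::-1])
print(proj("scene",[np.r_[o["position"][:2],o["position"][2]-.197],np.r_[o["position"][:2],o["position"][2]-.197+.018],[.5006,-.4198,.093],[.5006,-.4198,.070]]))
E
```

```text
time: 12.73
position: [0.5008, -0.4182, 0.3162]
ee_rot: [-3.141, 0.0, -0.298]
force: [-0.1, -0.4, -2.2]
finger_gap: 0.127
[ 0.50083136 -0.41822648  0.31616571] [-3.14129229e+00  2.35635436e-04 -2.98231736e-01] [-0.12462405 -0.4005509  -2.21167763]
[[354.67476677 279.38404619]
 [355.37887056 269.70346282]
 [354.28846367 293.50624242]
 [353.42683993 305.14290918]]
```

View pics/s10.png

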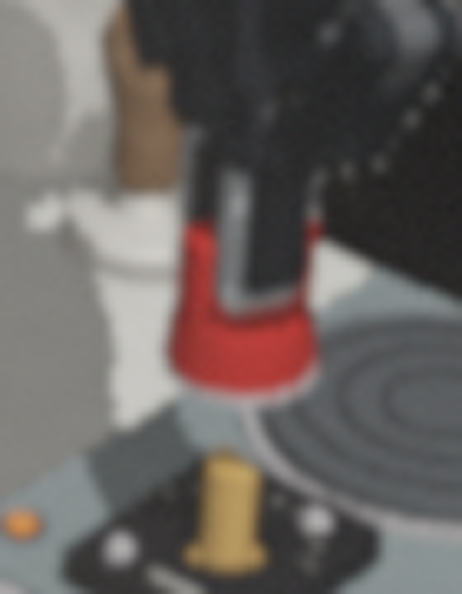

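```bash
cat > cyl.py <<'E'
from h import *
from dtip import cloud
from scipy.optimize import least_squares
def fitc(P,r=None):
    if r: f=lambda q:np.hypot(P[:,0]-q[0],P[:,1]-q[1])-r
    else: f=lambda q:np.hypot(P[:,0]-q[0],P[:,1]-q[1])-q[2]
    s=least_squares(f,[*(P.mean(0)[:2]+[.005,.005]),.015],loss="soft_l1",f_scale=.0007); return s.x.round(4),np.sqrt((s.fun**2).mean()).round(5)
if __name__=="__main__":
    p=cv2.imread("pics/s10f.png"); d=np.load("s10d.npy"); hsv=cv2.cvtColor(p,cv2.COLOR_BGR2HSV)
    box=(335,255,375,315); uv,X=cloud("scene",d,*box); h=hsv[box[1]:box[3],box[0]:box[2]].reshape(-1,3).astype(int)
    red=((h[:,0]<8)|(h[:,0]>172))&(h[:,1]>130); br=(h[:,0]>12)&(h[:,0]<28)&(h[:,1]>90)
    R=X[red]; print("red z",np.percentile(R[:,2],[0,2,10,50,90,100]).round(4))
    for lo,hi in ((.119,.126),(.122,.130),(.126,.135)):
        m=red&(X[:,2]>lo)&(X[:,2]<hi); Q=X[m]
        if m.sum()>6: print("skirt",lo,m.sum(),fitc(Q),fitc(Q,.019), "sil cols",uv[m][:,0].min(),uv[m][:,0].max())
    m=br&(X[:,2]>.067)&(X[:,2]<.090); print("spindle",m.sum(),fitc(X[m]),fitc(X[m],.007))
    # silhouette centre columns
    for nm,mk in (("red",red),("brass",br)):
        for v in range(258,313):
            s=uv[mk&(uv[:,1]==v)][:,0]
            if len(s)>3: print(nm,v,s.min(),s.max(),(s.min()+s.max())/2)
    print(proj("scene",[[.5008,-.4182,z] for z in (.119,.137)]+[[.5006,-.4198,z] for z in (.090,.07)]).round(2))
E
python3 cyl.py
```

```text
red z [0.1221 0.123  0.1247 0.1336 0.1502 0.4968]
skirt 0.119 40 (array([ 0.5025, -0.4194,  0.0171]), np.float64(0.00103)) (array([ 0.504 , -0.4178,  0.015 ]), np.float64(0.00107)) sil cols 346.0 366.0
skirt 0.122 89 (array([ 0.5023, -0.4194,  0.017 ]), np.float64(0.00086)) (array([ 0.5039, -0.4177,  0.015 ]), np.float64(0.00093)) sil cols 346.0 366.0
skirt 0.126 110 (array([ 0.5024, -0.419 ,  0.0169]), np.float64(0.00106)) (array([ 0.5041, -0.4173,  0.015 ]), np.float64(0.0011)) sil cols 347.0 366.0
spindle 107 (array([ 0.5071, -0.4179,  0.0125]), np.float64(0.0031)) (array([ 0.5015, -0.4203,  0.015 ]), np.float64(0.00446))
red 260 349.0 367.0 358.0
red 261 348.0 351.0 349.5
red 262 348.0 351.0 349.5
red 263 348.0 351.0 349.5
red 264 348.0 351.0 349.5
red 265 348.0 351.0 349.5
red 266 348.0 351.0 349.5
red 267 348.0 351.0 349.5
red 268 348.0 351.0 349.5
red 269 348.0 351.0 349.5
red 270 348.0 352.0 350.0
red 271 348.0 365.0 356.5
red 272 348.0 365.0 356.5
red 273 347.0 366.0 356.5
red 274 347.0 366.0 356.5
red 275 347.0 366.0 356.5
red 276 347.0 366.0 356.5
red 277 347.0 366.0 356.5
red 278 346.0 366.0 356.0
red 279 347.0 366.0 356.5
red 280 347.0 365.0 356.0
red 281 348.0 365.0 356.5
red 282 350.0 363.0 356.5
red 283 354.0 361.0 357.5
brass 294 352.0 355.0 353.5
brass 295 351.0 356.0 353.5
brass 296 351.0 358.0 354.5
brass 297 351.0 359.0 355.0
brass 298 351.0 359.0 355.0
brass 299 351.0 359.0 355.0
brass 300 350.0 359.0 354.5
brass 301 350.0 358.0 354.0
brass 302 350.0 358.0 354.0
brass 303 350.0 358.0 354.0
brass 304 350.0 358.0 354.0
brass 305 350.0 358.0 354.0
brass 306 350.0 358.0 354.0
brass 307 349.0 359.0 354.0
brass 308 348.0 359.0 353.5
brass 309 348.0 359.0 353.5
brass 310 349.0 359.0 354.0
brass 311 352.0 357.0 354.5
[[354.64 279.47]
 [355.35 269.79]
 [354.17 295.04]
 [353.43 305.14]]
```

Run:
```python
from cyl import *
for f,dd in (("s10f","s10d"),("s6f","s6d")):
    p=cv2.imread(f"pics/{f}.png"); d=np.load(dd+".npy"); hsv=cv2.cvtColor(p,cv2.COLOR_BGR2HSV)
    box=(345,288,366,315); uv,X=cloud("scene",d,*box)
    m=(X[:,2]>.068)&(X[:,2]<.088)&(np.hypot(X[:,0]-.501,X[:,1]+.42)<.012)
    m&=(uv[:,0]<357)
    print("spindle",m.sum(),fitc(X[m],.007),fitc(X[m]))
p=cv2.imread("pics/s10f.png"); d=np.load("s10d.npy"); hsv=cv2.cvtColor(p,cv2.COLOR_BGR2HSV)
uv,X=cloud("scene",d,340,270,372,290); m=(np.hypot(X[:,0]-.501,X[:,1]+.42)<.025)&(X[:,2]>.115)
for z0 in np.arange(.117,.137,.003):
    k=m&(X[:,2]>z0)&(X[:,2]<=z0+.003)
    if k.sum()>5: print(z0.round(3),k.sum(),fitc(X[k]),fitc(X[k],.018),fitc(X[k],.019))
```

```text
spindle 69 (array([ 0.5016, -0.4203,  0.015 ]), np.float64(0.00105)) (array([ 0.5019, -0.4202,  0.0073]), np.float64(0.00104))
spindle 66 (array([ 0.5016, -0.4205,  0.015 ]), np.float64(0.00096)) (array([ 0.5013, -0.4206,  0.0068]), np.float64(0.00096))
0.117 16 (array([ 0.5037, -0.4181,  0.0192]), np.float64(0.0007)) (array([ 0.5025, -0.419 ,  0.015 ]), np.float64(0.00076)) (array([ 0.5034, -0.4183,  0.015 ]), np.float64(0.00071))
0.12 43 (array([ 0.5028, -0.4183,  0.0187]), np.float64(0.00073)) (array([ 0.5022, -0.4189,  0.015 ]), np.float64(0.00078)) (array([ 0.5031, -0.4181,  0.015 ]), np.float64(0.00074))
0.123 43 (array([ 0.5026, -0.4186,  0.0179]), np.float64(0.00107)) (array([ 0.5027, -0.4185,  0.015 ]), np.float64(0.00108)) (array([ 0.5035, -0.4176,  0.015 ]), np.float64(0.00113))
0.126 40 (array([ 0.5025, -0.4191,  0.0175]), np.float64(0.00065)) (array([ 0.503 , -0.4187,  0.015 ]), np.float64(0.00067)) (array([ 0.504, -0.418,  0.015]), np.float64(0.00079))
0.129 48 (array([ 0.5029, -0.4184,  0.0175]), np.float64(0.00078)) (array([ 0.5033, -0.4181,  0.015 ]), np.float64(0.0008)) (array([ 0.5042, -0.4173,  0.015 ]), np.float64(0.00094))
0.132 38 (array([ 0.5031, -0.4179,  0.0173]), np.float64(0.0011)) (array([ 0.5037, -0.4173,  0.015 ]), np.float64(0.00111)) (array([ 0.5045, -0.4164,  0.015 ]), np.float64(0.00117))
0.135 80 (array([ 0.502 , -0.4161,  0.0154]), np.float64(0.00316)) (array([ 0.5036, -0.4133,  0.015 ]), np.float64(0.00314)) (array([ 0.5041, -0.4123,  0.015 ]), np.float64(0.00315))
```

Two independent estimates put the knob's axis about 1 mm along tool +x from the TCP and agree on a target of (0.4997, -0.4198). I'll shift there and come down to just above the tip.

```bash
python3 -m pendant '[[[-0.0006,0.0018,0.006,0,0,0,0],[-0.0006,0.0018,0.014,0,0,0,0],[-0.0006,0.0018,0.020,0,0,0,0],[-0.0006,0.0018,0.020,0,0,0,0],[-0.0006,0.0018,0.020,0,0,0,0],[-0.0006,0.0018,0.020,0,0,0,0]]]'
python3 - <<'E'
from h import *
o=monitor.get_obs(); print(o["position"],o["ee_rot"],o["force"])
p,d=cams.snapshot("scene"); cv2.imwrite("pics/s11f.png",p[:,:,::-1]); crop(p[:,:,::-1],325,255,60,65,9,"pics/s11.png")
E
```

```text
time: 13.33
position: [0.4994, -0.421, 0.2962]
ee_rot: [-3.142, 0.0, -0.3]
force: [-0.0, -0.2, -1.4]
finger_gap: 0.126
[ 0.49937436 -0.42103105  0.2961793 ] [-3.14155088e+00  7.75770939e-05 -3.00265984e-01] [-0.02341956 -0.2487742  -1.42041557]
```

View pics/s11.png

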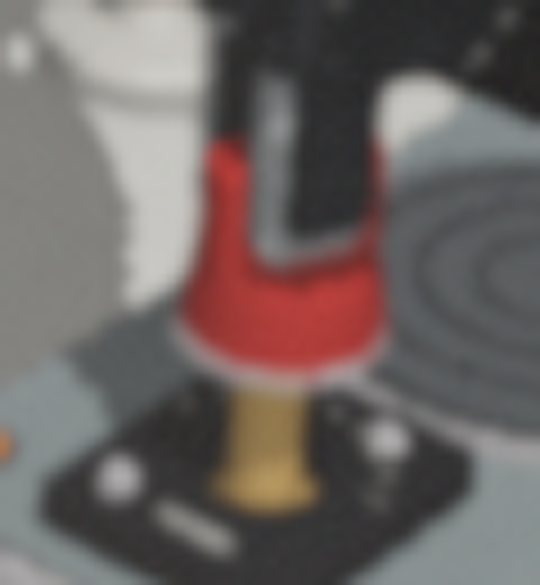

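```bash
python3 -m pendant '[[[0,-0.0012,0,0,0,0,0],[0,-0.0012,0.002,0,0,0,0],[0,-0.0012,0.003,0,0,0,0],[0,-0.0012,0.003,0,0,0,0],[0,-0.0012,0.003,0,0,0,0]]]'
```

```text
time: 13.8
position: [0.4997, -0.4199, 0.2931]
ee_rot: [-3.142, 0.0, -0.3]
force: [-0.5, -1.3, -2.3]
finger_gap: 0.125
```

Position is as wanted. Now I'll come down in small steps and watch the force.

```bash
python3 -m pendant '[[[0,0,0.001,0,0,0,0],[0,0,0.002,0,0,0,0],[0,0,0.003,0,0,0,0],[0,0,0.003,0,0,0,0]]]'; python3 -m pendant '[[[0,0,0.001,0,0,0,0],[0,0,0.002,0,0,0,0],[0,0,0.002,0,0,0,0]]]'; python3 -c "
from rig import monitor
o=monitor.get_obs(); print(o['position'],o['force'],o['ft_torque'])"
```

```text
time: 14.13
position: [0.4997, -0.4198, 0.2899]
ee_rot: [-3.141, 0.0, -0.3]
force: [-0.6, -0.3, -2.3]
finger_gap: 0.125
time: 14.38
position: [0.4997, -0.4198, 0.2879]
ee_rot: [-3.141, 0.0, -0.3]
force: [0.3, -0.3, -2.2]
finger_gap: 0.123
[ 0.49967114 -0.41984048  0.28793917] [ 0.27075301 -0.33509503 -2.16558363] [ 0.03892041 -0.0699078   0.00891321]
```

```bash
python3 -m pendant '[[[0,0,0.001,0,0,0,0],[0,0,0.002,0,0,0,0],[0,0,0.002,0,0,0,0]]]';  python3 -c "
from rig import monitor
o=monitor.get_obs(); print(o['position'],o['force'],o['ft_torque'])"
```

```text
time: 14.63
position: [0.4997, -0.4198, 0.286]
ee_rot: [-3.142, 0.0, -0.3]
force: [0.4, -0.1, -1.6]
finger_gap: 0.123
[ 0.49969398 -0.41984321  0.28597461] [ 0.4131807  -0.1067619  -1.63663929] [ 0.07114592 -0.06172289  0.03289794]
```

```bash
python3 -m pendant '[[[0,0,0.001,0,0,0,0],[0,0,0.002,0,0,0,0],[0,0,0.002,0,0,0,0]]]';  python3 -c "
from rig import monitor
o=monitor.get_obs(); print(o['position'],o['force'],o['ft_torque'])"
```

```text
time: 14.88
position: [0.4997, -0.4198, 0.284]
ee_rot: [-3.141, 0.0, -0.3]
force: [0.2, -0.6, -2.3]
finger_gap: 0.122
[ 0.49968241 -0.41984055  0.28395381] [ 0.22688647 -0.60427912 -2.30031838] [ 0.0177321  -0.00246867 -0.007032  ]
```

The tip should be 5 mm inside the bore and there's no resistance. I'll continue, then look.

```bash
python3 -m pendant '[[[0,0,0.002,0,0,0,0],[0,0,0.004,0,0,0,0],[0,0,0.006,0,0,0,0],[0,0,0.006,0,0,0,0],[0,0,0.006,0,0,0,0]]]'
python3 - <<'E'
from h import *
o=monitor.get_obs(); print(o["position"],o["ee_rot"],o["force"],o["ft_torque"])
p,d=cams.snapshot("scene"); cv2.imwrite("pics/s12f.png",p[:,:,::-1]); crop(p[:,:,::-1],325,255,60,65,9,"pics/s12.png")
E
```

```text
time: 15.3
position: [0.4997, -0.4198, 0.278]
ee_rot: [-3.141, 0.0, -0.3]
force: [0.1, -0.4, -1.8]
finger_gap: 0.123
[ 0.49968436 -0.4198174   0.27799657] [-3.14140381e+00  3.17969949e-04 -3.00193012e-01] [ 0.05370872 -0.35987696 -1.75706904] [0.00116548 0.05315377 0.0481581 ]
```

View pics/s12.png

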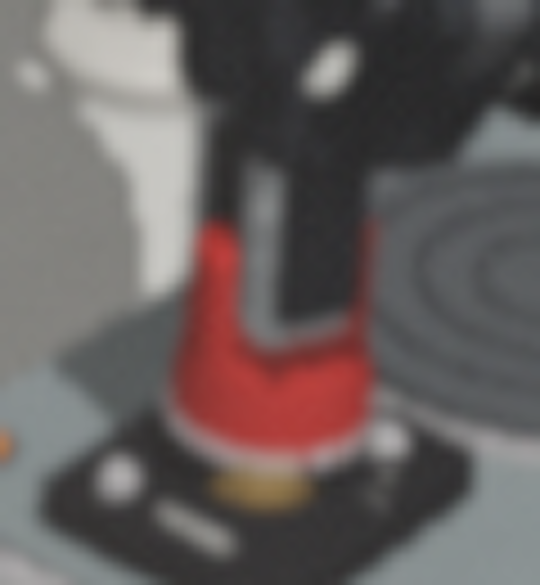

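The rim is now only a few mm above the plate, with just the brass bush showing at crop (262,490). I'll raise the grip and press in.

```bash
python3 -m pendant '[[[0,0,0.001,0,0,0,0],[0,0,0.002,0,0,0,0],[0,0,0.003,0,0,0,0],[0,0,0.004,0,0,0,0],[0,0,0.004,0,0,0,0],[0,0,0.004,0,0,0,0]]]' 80;  python3 -m pendant '[[[0,0,0.001,0,0,0,0],[0,0,0.002,0,0,0,0],[0,0,0.002,0,0,0,0]]]'; python3 -m pendant '[[[0,0,0.001,0,0,0,0],[0,0,0.001,0,0,0,0]]]';python3 -m pendant '[[[0,0,0.001,0,0,0,0],[0,0,0.001,0,0,0,0]]]'
```

```text
time: 15.85
position: [0.4996, -0.4199, 0.2743]
ee_rot: [3.141, 0.0, -0.3]
force: [-4.3, 0.6, 4.7]
finger_gap: 0.113
time: 16.1
position: [0.4996, -0.4199, 0.2729]
ee_rot: [3.141, -0.0, -0.3]
force: [-7.6, 3.3, 12.4]
finger_gap: 0.114
time: 16.27
position: [0.4995, -0.4198, 0.2727]
ee_rot: [3.141, -0.001, -0.3]
force: [-9.0, 4.9, 21.1]
finger_gap: 0.116
time: 16.43
position: [0.4994, -0.4197, 0.2725]
ee_rot: [3.14, -0.001, -0.3]
force: [-12.9, 7.0, 30.9]
finger_gap: 0.114
```

Run:
```python
from h import *
from dtip import cloud
o=monitor.get_obs(); print(o["position"],o["ee_rot"],o["force"],o["ft_torque"])
p,d=cams.snapshot("scene"); cv2.imwrite("pics/s13f.png",p[:,:,::-1]); crop(p[:,:,::-1],325,255,60,65,9,"pics/s13.png"); np.save("s13d.npy",d)
```

```text
[ 0.49940251 -0.41972456  0.27245197] [ 3.14011964e+00 -1.35342522e-03 -3.00280071e-01] [-12.87337995   6.98541407  30.89111829] [ 1.34173335  2.47499442 -0.06784674]
```

View pics/s13.png

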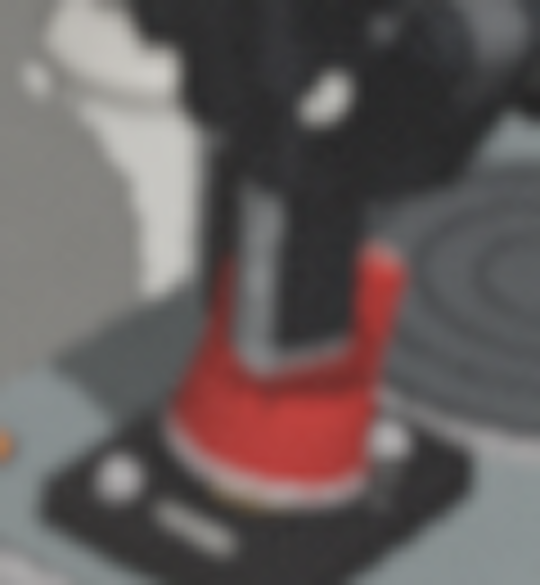

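The knob has tipped in the fingers: its rim runs from (170,420) down to (370,490) in the crop, low on the +x side. The push was off-centre, so the bar pivoted between the pads. I'll unload and open the fingers so the knob levels itself on the spindle. Then I'll regrip lower, with the fingertips on the skirt so that it can't tip.

```bash
python3 -m pendant '[[[0,0,-0.002,0,0,0,0],[0,0,-0.004,0,0,0,0],[0,0,-0.005,0,0,0,0],[0,0,-0.006,0,0,0,0],[0,0,-0.006,0,0,0,0]]]' 20; python3 -m pendant '[[[0,0,0,0,0,0,0.2],[0,0,0,0,0,0,0.28],[0,0,0,0,0,0,0.28],[0,0,0,0,0,0,0.28],[0,0,0,0,0,0,0.28]]]' 20
python3 - <<'E'
from h import *
o=monitor.get_obs(); print(o["position"],o["force"],o["ft_torque"],o["finger_gap"])
p,d=cams.snapshot("scene"); cv2.imwrite("pics/s14f.png",p[:,:,::-1]); crop(p[:,:,::-1],325,255,60,65,9,"pics/s14.png"); np.save("s14d.npy",d)
E
```

```text
time: 16.9
position: [0.4996, -0.4199, 0.2762]
ee_rot: [3.142, 0.0, -0.3]
force: [-5.3, 0.8, 1.8]
finger_gap: 0.111
time: 17.32
position: [0.4999, -0.4199, 0.2761]
ee_rot: [-3.142, -0.0, -0.3]
force: [-0.5, -0.6, -0.1]
finger_gap: 0.278
[ 0.4998648  -0.41988049  0.27613776] [-0.53615047 -0.61908191 -0.10443138] [0.00582152 0.04166556 0.03837042] 0.27754059332373937
```

View pics/s14.png

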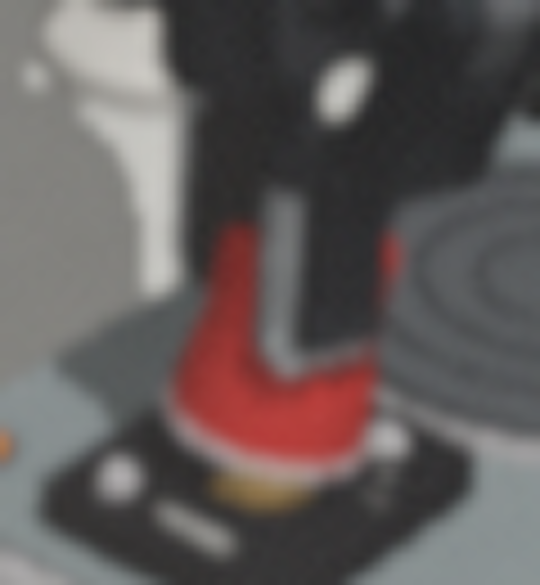

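The knob is loose on the spindle and still leans slightly. I'll lower the nearly closed fingers onto the skirt to level it.

```bash
python3 -m pendant '[[[0,0,0.001,0,0,0,0.2],[0,0,0.002,0,0,0,0.2],[0,0,0.004,0,0,0,0.2],[0,0,0.005,0,0,0,0.2],[0,0,0.005,0,0,0,0.2]]]' 20; python3 -m pendant '[[[0,0,0.001,0,0,0,0.2],[0,0,0.0015,0,0,0,0.2],[0,0,0.0015,0,0,0,0.2]]]';python3 -m pendant '[[[0,0,0.001,0,0,0,0.2],[0,0,0.0015,0,0,0,0.2],[0,0,0.0015,0,0,0,0.2]]]'
python3 - <<'E'
from h import *
o=monitor.get_obs(); print(o["position"],o["force"],o["ft_torque"],o["finger_gap"])
p,d=cams.snapshot("scene"); cv2.imwrite("pics/s15f.png",p[:,:,::-1]); crop(p[:,:,::-1],325,255,60,65,9,"pics/s15.png"); np.save("s15d.npy",d)
E
```

```text
time: 17.78
position: [0.4997, -0.4199, 0.2709]
ee_rot: [-3.142, 0.0, -0.3]
force: [-1.1, 0.1, 0.6]
finger_gap: 0.201
time: 18.03
position: [0.4996, -0.4199, 0.2697]
ee_rot: [3.142, 0.0, -0.3]
force: [-1.0, 0.1, 1.9]
finger_gap: 0.202
time: 18.28
position: [0.4996, -0.4199, 0.2682]
ee_rot: [3.141, 0.0, -0.3]
force: [-1.2, 0.4, 2.8]
finger_gap: 0.2
[ 0.49963272 -0.41986515  0.26816754] [-1.19507521  0.38147517  2.78826575] [0.05977114 0.37888966 0.0147932 ] 0.20032344587598797
```

View pics/s15.png

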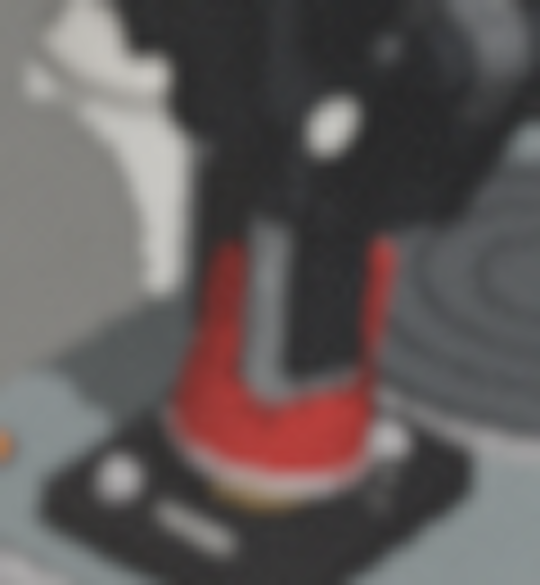

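```bash
cat > tilt.py <<'E'
from h import *
import sys
for f in sys.argv[1:]:
    p=cv2.imread(f"pics/{f}.png"); L=p.astype(int); red=(L[...,2]-np.maximum(L[...,1],L[...,0])>45).astype(np.uint8)
    red[:, :325]=0; red[:,385:]=0; red[320:]=0; red[:240]=0
    n,lab,st,_=cv2.connectedComponentsWithStats(red); k=1+np.argmax(st[1:,4]); m=lab==k
    cols=np.where(m.any(0))[0]; bot=np.array([np.where(m[:,c])[0].max() for c in cols]); c0,c1=cols[0],cols[-1]
    # parabola fit of lower silhouette: centre column skew = slope at the mid column
    mid=(c0+c1)/2; s=(cols>c0)&(cols<c1); q=np.polyfit(cols[s]-mid,bot[s],2)
    # side lines of skirt: left/right extreme per row
    rows=[r for r in range(bot.max()-12,bot.max()-4)]
    le=np.polyfit(rows,[np.where(m[r])[0].min() for r in rows],1)[0]; ri=np.polyfit(rows,[np.where(m[r])[0].max() for r in rows],1)[0]
    print(f,"cols",c0,c1,"slope mid",q[1].round(3),"lean l,r",le.round(3),ri.round(3), "bot",bot.tolist())
E
python3 tilt.py s10f s11f s12f s13f s14f s15f
```

```text
s10f cols 346 367 slope mid 0.018 lean l,r -0.179 0.179 bot [280, 281, 282, 282, 283, 283, 283, 284, 284, 284, 284, 284, 284, 284, 284, 284, 283, 283, 283, 282, 281, 280]
s11f cols 346 367 slope mid 0.046 lean l,r -0.143 0.143 bot [291, 292, 293, 294, 294, 295, 295, 295, 295, 296, 296, 296, 296, 296, 296, 295, 295, 295, 294, 294, 293, 291]
s12f cols 345 366 slope mid 0.015 lean l,r 0.0 0.0 bot [300, 301, 302, 303, 303, 304, 304, 304, 305, 305, 305, 305, 305, 305, 305, 304, 304, 304, 303, 302, 301, 297]
s13f cols 344 369 slope mid -0.217 lean l,r -0.0 -0.179 bot [301, 303, 304, 305, 305, 306, 306, 307, 307, 308, 308, 308, 308, 308, 308, 309, 308, 308, 308, 308, 307, 306, 301, 293, 291, 287]
s14f cols 345 366 slope mid 0.126 lean l,r -0.0 0.964 bot [300, 301, 302, 303, 303, 304, 305, 305, 305, 305, 306, 306, 306, 306, 306, 306, 306, 306, 305, 304, 302, 298]
s15f cols 345 365 slope mid 0.14 lean l,r -0.083 2.083 bot [303, 304, 304, 305, 305, 306, 306, 306, 307, 307, 307, 307, 307, 307, 307, 307, 307, 307, 307, 306, 304]
```

The rim slopes by about 0.13, so the knob is still leaning within its bore play. The fingertips are on the high (-x) side of the skirt, so pressing before gripping should level it.

```bash
python3 -m pendant '[[[0,0,0.001,0,0,0,0.2],[0,0,0.002,0,0,0,0.2],[0,0,0.002,0,0,0,0.2]]]' 20; python3 -m pendant '[[[0,0,0.001,0,0,0,0.2],[0,0,0.002,0,0,0,0.2],[0,0,0.002,0,0,0,0.2]]]'
python3 - <<'E'
from h import *
o=monitor.get_obs(); print(o["position"],o["force"],o["ft_torque"],o["finger_gap"])
p,d=cams.snapshot("scene"); cv2.imwrite("pics/s16f.png",p[:,:,::-1]); crop(p[:,:,::-1],325,255,60,65,9,"pics/s16.png"); np.save("s16d.npy",d)
E
python3 tilt.py s16f
```

```text
time: 18.58
position: [0.4996, -0.4198, 0.2661]
ee_rot: [3.141, 0.0, -0.3]
force: [-3.6, 0.4, 5.2]
finger_gap: 0.198
time: 18.83
position: [0.4995, -0.4198, 0.2642]
ee_rot: [3.141, 0.0, -0.3]
force: [-4.3, 0.4, 7.5]
finger_gap: 0.198
[ 0.49951705 -0.41982546  0.26417757] [-4.26321336  0.38376971  7.46925062] [0.24109151 0.92146663 0.00134559] 0.19774264040048248
s16f cols 345 366 slope mid 0.046 lean l,r -0.143 -0.0 bot [304, 306, 307, 307, 308, 308, 308, 308, 309, 309, 309, 309, 309, 309, 309, 309, 309, 308, 308, 307, 307, 301]
```

View pics/s16.png

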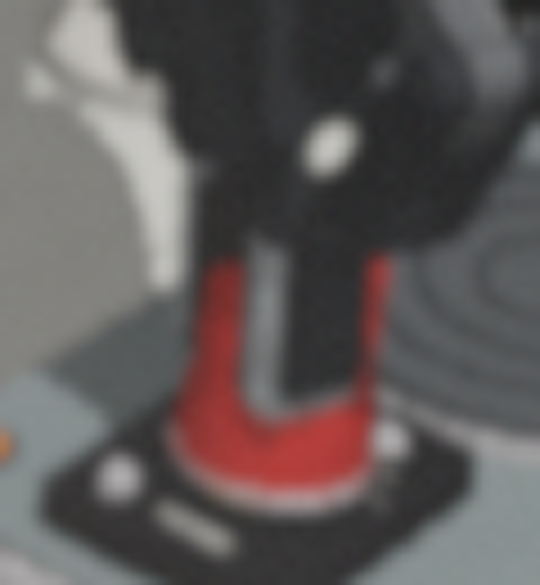

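Pressing has levelled it: the slope is down to 0.05, against 0.02–0.05 when it was plainly level. I'll press on to the stop.

```bash
python3 -m pendant '[[[-0.0004,0,0.001,0,0,0,0.2],[-0.0004,0,0.0015,0,0,0,0.2],[-0.0004,0,0.0015,0,0,0,0.2]]]' 20; python3 -m pendant '[[[0,0,0.001,0,0,0,0.2],[0,0,0.001,0,0,0,0.2]]]';python3 -m pendant '[[[0,0,0.001,0,0,0,0.2],[0,0,0.001,0,0,0,0.2]]]'
python3 - <<'E'
from h import *
o=monitor.get_obs(); print(o["position"],o["force"],o["ft_torque"],o["finger_gap"])
p,d=cams.snapshot("scene"); cv2.imwrite("pics/s17f.png",p[:,:,::-1]); crop(p[:,:,::-1],325,255,60,65,9,"pics/s17.png"); np.save("s17d.npy",d)
E
python3 tilt.py s17f
```

```text
time: 19.13
position: [0.4992, -0.4197, 0.2635]
ee_rot: [3.141, -0.0, -0.3]
force: [-5.4, 2.8, 14.2]
finger_gap: 0.2
time: 19.3
position: [0.4992, -0.4197, 0.2633]
ee_rot: [3.14, -0.001, -0.3]
force: [-7.9, 5.0, 22.5]
finger_gap: 0.202
time: 19.47
position: [0.4991, -0.4197, 0.263]
ee_rot: [3.14, -0.002, -0.3]
force: [-9.5, 5.7, 31.2]
finger_gap: 0.2
[ 0.49913746 -0.41971858  0.263013  ] [-9.50497878  5.74453078 31.16323171] [ 1.31381345  2.09014804 -0.03881257] 0.20011097500383807
s17f cols 345 366 slope mid 0.093 lean l,r -0.06 0.048 bot [304, 305, 306, 307, 308, 308, 308, 309, 309, 309, 309, 310, 310, 309, 309, 309, 309, 309, 308, 308, 307, 305]
```

View pics/s17.png

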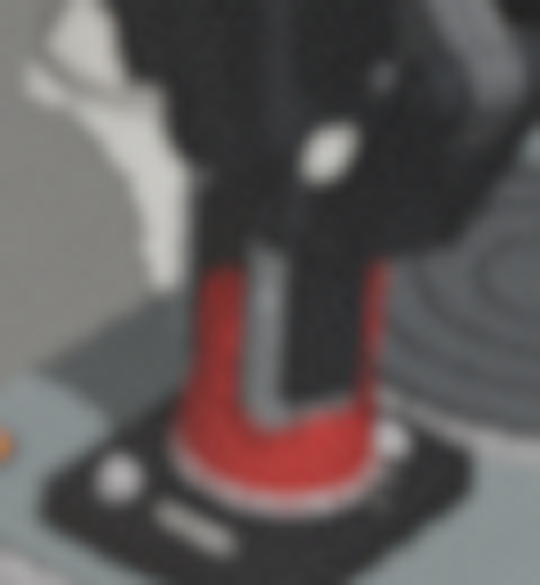

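The stop is firm at z ≈ 0.2633. The tips are then at 0.090, exactly where the skirt top should be when pressed in (58+14+18 mm). I'll ease the push a little and close the fingers on the bar.

```bash
python3 -m pendant '[[[0,0,-0.0006,0,0,0,0.2],[0,0,-0.0012,0,0,0,0.18],[0,0,-0.0012,0,0,0,0.15],[0,0,-0.0012,0,0,0,0.1],[0,0,-0.0012,0,0,0,0.05],[0,0,-0.0012,0,0,0,0],[0,0,-0.0012,0,0,0,0],[0,0,-0.0012,0,0,0,0],[0,0,-0.0012,0,0,0,0]]]' 40
python3 - <<'E'
from h import *
o=monitor.get_obs(); print(o["position"],o["force"],o["ft_torque"],o["finger_gap"])
p,d=cams.snapshot("scene"); cv2.imwrite("pics/s18f.png",p[:,:,::-1]); crop(p[:,:,::-1],325,255,60,65,9,"pics/s18.png"); np.save("s18d.npy",d)
E
python3 tilt.py s18f
```

```text
time: 20.27
position: [0.4995, -0.4199, 0.2635]
ee_rot: [3.14, -0.002, -0.3]
force: [-4.3, 3.5, 20.4]
finger_gap: 0.129
[ 0.49954717 -0.41991455  0.26347296] [-4.3109394   3.45586216 20.42564877] [0.56929808 0.91777786 0.01908864] 0.12899188910885093
s18f cols 345 367 slope mid -0.151 lean l,r -0.0 -0.0 bot [304, 305, 307, 307, 308, 308, 309, 309, 309, 309, 309, 310, 309, 309, 309, 309, 309, 309, 308, 308, 307, 292, 286]
```

View pics/s18.png

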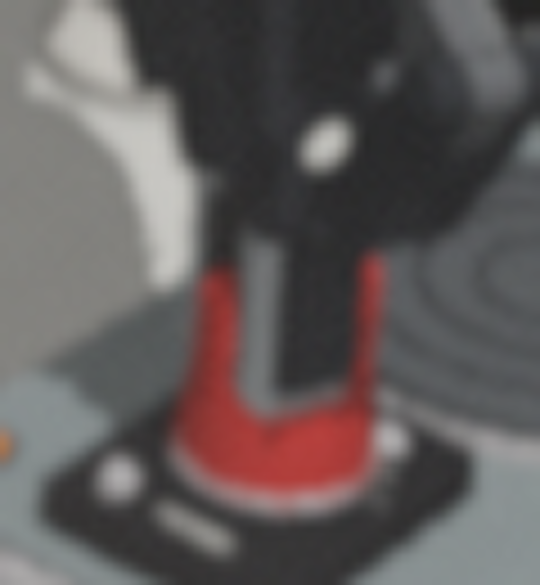

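Run:
```python
from h import *
ims=[]
for f,dy in (("s12f",0),("s17f",4),("s18f",4)):
    p=cv2.imread(f"pics/{f}.png")[270+dy:316+dy,338:374]; ims.append(cv2.resize(p,None,fx=7,fy=7,interpolation=cv2.INTER_CUBIC))
cv2.imwrite("pics/cmp1.png",np.hstack(ims))
for f in ("s10f","s11f","s12f","s14f","s15f","s16f","s17f","s18f"):
    L=cv2.imread(f"pics/{f}.png").astype(float); g=L[...,2]-np.maximum(L[...,1],L[...,0])
    pts=[]
    for c in range(348,365):
        col=g[275:318,c]; i=np.where(col>60)[0].max(); pts.append((c,275+i+(col[i]-60)/(col[i]-col[i+1])))
    pts=np.array(pts); q=np.polyfit(pts[:,0]-356,pts[:,1],2); print(f,"vertex col",(356-q[1]/2/q[0]).round(2),"slope@356",q[1].round(3),"curv",q[0].round(4))
```

```text
s10f vertex col 356.89 slope@356 0.054 curv -0.0301
s11f vertex col 356.89 slope@356 0.062 curv -0.0351
s12f vertex col 355.82 slope@356 -0.013 curv -0.037
s14f vertex col 357.55 slope@356 0.108 curv -0.0347
s15f vertex col 357.18 slope@356 0.068 curv -0.029
s16f vertex col 356.52 slope@356 0.031 curv -0.0301
s17f vertex col 356.61 slope@356 0.042 curv -0.0344
s18f vertex col 356.47 slope@356 0.027 curv -0.0293
```

View pics/cmp1.png

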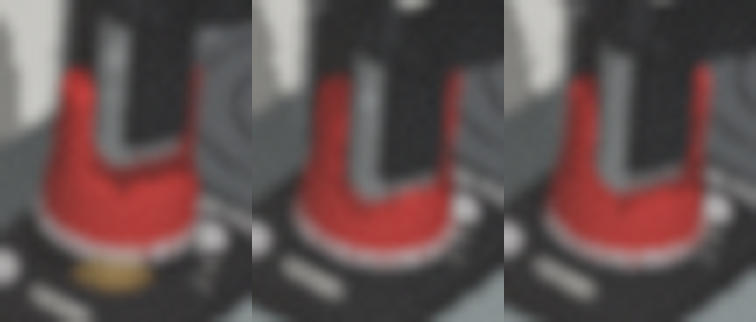

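The knob now stands nearly level: the rim slope is 0.03, about 0.04 rad of tilt against the 0.12 limit. It's gripped and pressed to the stop with about 20 N. I'll hold briefly to check it's stable before handing in.

```bash
python3 -m pendant '[[[0,0,0,0,0,0,0],[0,0,0,0,0,0,0],[0,0,0,0,0,0,0],[0,0,0,0,0,0,0],[0,0,0,0,0,0,0],[0,0,0,0,0,0,0],[0,0,0,0,0,0,0],[0,0,0,0,0,0,0],[0,0,0,0,0,0,0],[0,0,0,0,0,0,0],[0,0,0,0,0,0,0],[0,0,0,0,0,0,0]]]' 40
python3 - <<'E'
from h import *
p,d=cams.snapshot("scene"); cv2.imwrite("pics/s19f.png",p[:,:,::-1])
E
python3 tilt.py s19f
```

```text
time: 21.32
position: [0.4995, -0.4199, 0.2635]
ee_rot: [3.14, -0.002, -0.3]
force: [-2.9, 2.5, 21.1]
finger_gap: 0.133
s19f cols 345 367 slope mid -0.164 lean l,r -0.0 -0.0 bot [304, 306, 307, 307, 308, 308, 309, 309, 309, 309, 309, 310, 309, 309, 309, 309, 309, 309, 308, 308, 307, 292, 286]
```

View pics/s19f.png

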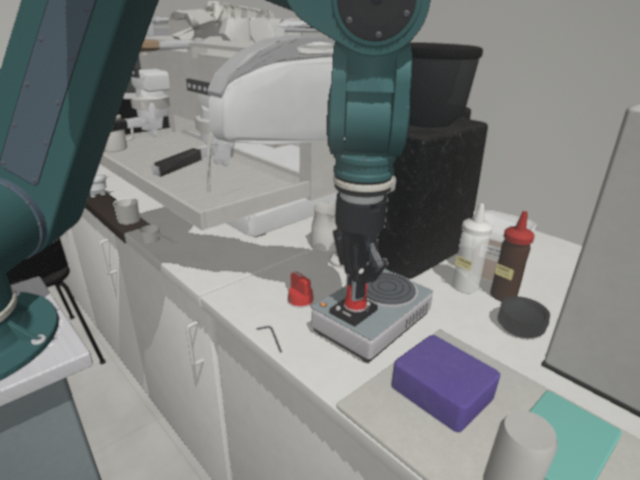

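The hold is steady at 21 N with the spindle at its stop. The plate is in place, and the hex key at (270,337) and pitcher at (323,225) look undisturbed. Handing in.

Run:
```python
from rig import r
print(r.sign_off())
```

```text
the job is handed in; nothing more can be done
None
```

The job is handed in, at about 21.4 s of the 62 s allowed; it reported no verdict. The dial plate is on its pins, and the fingers are holding the red knob pressed in on the spindle.

**Dial plate:** It went over both pins without resistance and was let go. Both cameras then showed it flat, with the pin tops in its holes.

**Knob:** I took the smaller red knob and turned it to yaw -0.30 rad, to match the flat I had measured in the pictures. It slid on without force.

**What went wrong on the way:** The first press made the knob tip between the pads, leaning 0.2 rad or more. I unloaded it, opened the fingers briefly while it sat on the spindle, and levelled it by pressing on the skirt with the fingertips. I then gripped the bar again.

**Last checks:**
- **Push:** It held steady at about 21 N with the tool at z = 0.2635, where the stop is firm. The fingertip height matches the skirt height expected when the knob is fully pressed in.
- **Tilt:** I estimate about 0.04 rad from the rim's slope, against a limit of 0.12. Two slope fits disagreed on the last pictures; I trusted the one that leaves out stray bar pixels. The final frame got only the rougher fit, but its rim outline was almost unchanged.
- **Flat match and spindle depth:** I had no direct reading of either. I inferred them from how freely the knob slid on, the height of the stop and the forces.
- **Other objects:** The pitcher and hex key looked undisturbed in the last picture. The tamper was mostly hidden by the arm, though the arm never went near it.

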